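Stack the specimen boxes and tins for putting away

TASK

Get these insect specimens ready to go back in the collection: stack the three pine boxes on the dark wooden carrying board, the largest at the bottom, then the middle one, the smallest on top, and stack the two round metal tins on the round cork mat, the wider one below. Everything must lie flat and glass side up, centred on what is beneath it, and the boxes squared up with their long sides along the long side of the board. The specimens are delicate, so set each piece down and never drop one, and leave the jar, the hand lens and the pin tub where they stand.

Things in the scene. Friction and masses are not known exactly. Their poses are not given: they have to be found in the camera images.
- large_box_center (a point): the largest of three closed rectangular specimen boxes of pale pine with a glazed top over white lining and six small moths (two rows of three); 104 long, 62 wide, 40 high (mm). This point is the box's centre, 20 mm above its underside; x runs along its long side, y along its short side, z up through the glass top. Loose, 130 to 250 g, lies flat on the bench; take it across its 62 mm width
- medium_box_center (a point): the middle-sized of three closed rectangular specimen boxes of pale pine with a glazed top over white lining and two moths side by side along its length; 84 long, 52 wide, 34 high (mm). This point is the box's centre, 17 mm above its underside; x runs along its long side, y along its short side, z up through the glass top. Loose, 90 to 170 g, lies flat on the bench; take it across its 52 mm width
- small_box_center (a point): the smallest of three closed rectangular specimen boxes of pale pine with a glazed top over white lining and one moth; 64 long, 42 wide, 28 high (mm). This point is the box's centre, 14 mm above its underside; x runs along its long side, y along its short side, z up through the glass top. Loose, 50 to 100 g, lies flat on the bench; take it across its 42 mm width
- wide_tin_center (a point): the wider of two closed round aluminium specimen tins with a white, glazed top showing one moth; 60 mm across, 30 mm high. This point is its centre, 15 mm above its underside; z up. Loose, 60 to 110 g, stands flat on the bench
- narrow_tin_center (a point): the narrower of two closed round aluminium specimen tins with a white, glazed top showing one moth; 42 mm across, 26 mm high. This point is its centre, 13 mm above its underside; z up. Loose, 30 to 60 g, stands flat on the bench
- board_top (a point): rectangular dark wooden carrying board, fixed flat on the bench; 130 long, 90 wide, 12 thick (mm). This point is the centre of its top face, 12 mm above the bench; x runs along its long side, z up
- mat_top (a point): round cork mat, fixed flat on the bench; 100 mm across, 8 mm thick. This point is the centre of its top face, 8 mm above the bench; z up
- jar: bystander: capped amber glass jar with a blank label, 60 mm across, 90 mm high, standing at the robot's left edge of the work; origin at the centre of its underside
- lens: bystander: hand lens lying flat at the far side of the work, lens 72 mm across and 10 mm high with a black handle reaching to 120 mm from the lens centre along the lens's own -x, away from the robot; origin under the lens centre
- pin_tub: bystander: round grey tub with a black lid, 68 mm across, 44 mm high, standing at the robot's right edge of the work; origin at the centre of its underside
Mind the look-alikes: they are no part of the job. Leave any green or orange look-alike of the part that bears wide_tin_center alone.

How it is judged:
By the outcome, as a careful person would: the job done as asked, in the order asked, and still so for the second after the job is handed in, with the robot touching nothing.
It also fails if it takes over 138 s, if anything falls off the work surface, if the arm or the gripper's body presses on something with over 40 N, if the wrist force passes 120 N, or if a joint passes its speed limit or range.

ROBOT

A 7-joint arm with a two-finger parallel gripper is mounted at the origin on the work surface. World frame = base frame: x ahead of the robot, y to its left, z up, the work surface at z = 0. Lengths are in m, angles in rad, forces in N, time in s.
With the tool pointing down it reaches from about 0.4 to 0.9 m from the base axis. Payload 5.6 kg.
Tool frame: the origin (TCP) lies midway between the tips of the shut fingers; the grasp point (between the pads) lies 19 mm behind it (bot.grip_point_offset is the distance from the TCP to the grasp point, in m); z points along the fingers, x is the direction in which the jaws open and shut, and the axes are right-handed (so a half turn about z gives the same grasp; the last joint's range is limited). The gripper opens to 92 mm and grips with 3 to 60 N. Pads are 20 mm wide; open, the fingers measure 128 mm over their backs; the gripper's body (75 mm by 189 mm) begins 69 mm behind the grasp point.
Start: joints at [-1.329, 0.468, -0.012, 1.603, 0.006, 1.071, -0.056], TCP at [0.183, 0.624, 0.215] pointing down, gripper open.
Joint ranges: [-2.53, 2.53], [-0.31, 2.02], [-1.57, 1.55], [0.28, 2.44], [-1.29, 4.43], [0.15, 1.84], [-2.92, 2.92]. Speed limits (rad/s): [2.57, 2.57, 3.14, 3.14, 3.14, 3.14, 3.14].

INTERFACE

Orientations are given as [roll, pitch, yaw] about the fixed x, y, z axes, in that order (R = Rz(yaw) Ry(pitch) Rx(roll)).
In Python, from cell import bot, optics gives the robot as it stands.
- The arm moves only by the tool carry_out, never from a script. Its argument "steps" is a list of rows, each an object with "linear": the shift along the tool's x, y, z in mm, a list of three; "rotation": the turn, a rotation vector about the tool's x, y, z in degrees, a list of three; "gripper": the finger opening in mm, from 0 to 91.9. A call has 1 to 12 rows; each row shifts and turns the pose as measured when the row begins, along the tool's axes as they then stand; what a row does not reach is not made up. A row lasts 1/12 s, in which the tool goes at most 41.7 mm and 7.16 degrees, less where a joint would pass 70% of its speed; a pose out of reach is approached as far as the arm can. A call with a gripper value outside its range is refused whole. The fingers move at their own pace and stop on an object; "squeeze" is the grip in N (left out, the last holds). Time passes only in rows, so rows that do not move let the fingers close. It gives the time, the measured TCP pose, the force and the opening at its end, in the units of the state.
- bot.observe(): the state, without advancing time (a new reading comes with each control period).
- optics.camera(name): name is "side" or "top" or "wrist"; returns the picture (400x640x3 uint8, blue, green, red); there is no depth.
- optics.camera_model(name): a dict with "fx", "fy", "cx", "cy" (pixels), "R" (3x3) and "t" (3): a world point X has camera coordinates R X + t; the wrist camera has in their place "tool_from_camera" (4x4, takes a point from camera to tool coordinates, whose origin is the TCP and whose axes are the tool frame's). Camera axes: x right, y down, z forward; pixel columns grow to the right and rows downward; lengths in m; the calibration is good to about 2 mm. A picture is of the moment at which its call begins: read the wrist's pose just before it. camera_model takes no time and is no camera call.
- bot.job_done(): hands the job in, once; it reports no verdict.
The state is a dict: "time_s": time; "joint_positions": joint angles; "joint_velocities": joint speeds; "tau": joint torques, N m; "ee_pos": TCP position; "orientation": TCP orientation; "ft_force": force on the tool from outside, world axes, zero at the start; "ft_torque": the same for the moment, N m; "grip_width": finger opening in m.
Only numpy, scipy, OpenCV 4.12 (cv2) and the standard library are available. Lean on these libraries where they do the work, as an engineer would, in place of code of your own. Each camera call takes 0.05 s, during which the arm holds its last target.

## Working session

There is one attempt and no reset: what is moved stays moved. The work goes in short steps, Python scripts to look and compute and a tool call to move; the robot and the scene stay as the last step left them, time stands still between calls to the robot, and variables do not carry over. Pictures are saved under pics/ and viewed, and the job is handed in when it is done.

Besides the shell and the picture viewer there is one more tool, called in YAML: its name, and indented under it one key for each argument. carry_out: Moves the arm, as the interface text tells. Its arguments: {"type":"object","properties":{"steps":{"type":"array"},"squeeze":{"type":"number"}},"required":["steps"]}

```bash
ls; mkdir -p pics; python3 - <<'E'
from cell import bot, optics
import cv2
s=bot.observe(); print(s)
for n in ("side","top","wrist"):
    cv2.imwrite(f"pics/{n}0.png",optics.camera(n)); print(n,optics.camera_model(n))
E
```

```text
pics
{'time_s': 0.0, 'joint_positions': array([-1.3290123 ,  0.46837851, -0.01161627,  1.60361039,  0.00600045,
        1.07141703, -0.05632115]), 'joint_velocities': array([ 1.35855513e-04, -1.65993480e-03, -2.47632592e-04,  9.56025640e-04,
       -8.20920537e-04,  2.54196074e-05, -4.79452380e-04]), 'tau': array([ 8.13662064e-04, -5.20581686e+01, -1.16549883e-02, -2.43734443e+01,
       -5.64768550e-02,  1.73061539e-02,  1.75378118e-04]), 'ee_pos': array([0.18251292, 0.6232398 , 0.21364498]), 'orientation': array([3.14147397e+00, 1.77470002e-03, 1.28593923e+00]), 'ft_force': array([0.31828806, 0.3652258 , 0.0738758 ]), 'ft_torque': array([ 0.00599667,  0.00412619, -0.01232945]), 'grip_width': 0.09193717020594352}
side {'fx': 398.2272983081213, 'fy': 398.2272983081213, 'cx': 319.9177741373062, 'cy': 196.45243033440252, 'R': array([[ 0.9333014 , -0.35833153, -0.02338808],
       [-0.20858942, -0.48796627, -0.84757264],
       [ 0.29229941,  0.79591924, -0.53016377]]), 't': array([-0.46733222,  0.15385998,  1.03243004])}
top {'fx': 382.40242827645517, 'fy': 382.40242827645517, 'cx': 307.50512692180195, 'cy': 202.77448153025307, 'R': array([[-0.01537517, -0.99983977, -0.00916673],
       [-0.99837601,  0.01585432, -0.05471738],
       [ 0.05485394,  0.00831056, -0.9984598 ]]), 't': array([0.01270128, 0.5082438 , 1.2957626 ])}
wrist {'fx': 298.7131855811387, 'fy': 298.7131855811387, 'cx': 322.29853571546084, 'cy': 197.36366077571307, 'tool_from_camera': array([[ 9.99999569e-01, -2.80324898e-04, -8.84948581e-04,
         6.98205935e-04],
       [ 5.20766650e-04,  9.58580400e-01,  2.84821602e-01,
        -8.10518649e-02],
       [ 7.68451778e-04, -2.84821940e-01,  9.58580133e-01,
        -1.70489365e-01],
       [ 0.00000000e+00,  0.00000000e+00,  0.00000000e+00,
         1.00000000e+00]])}
```

View pics/top0.png

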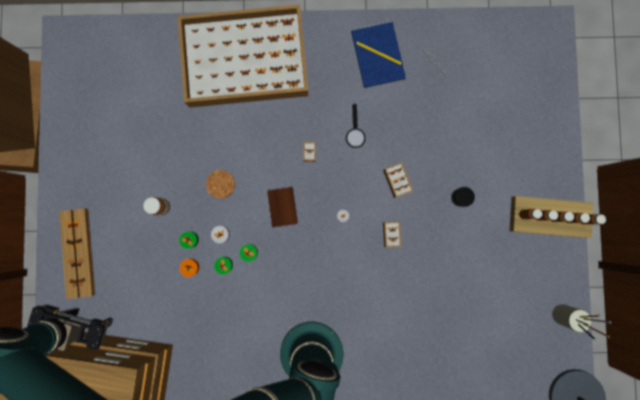

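View pics/side0.png

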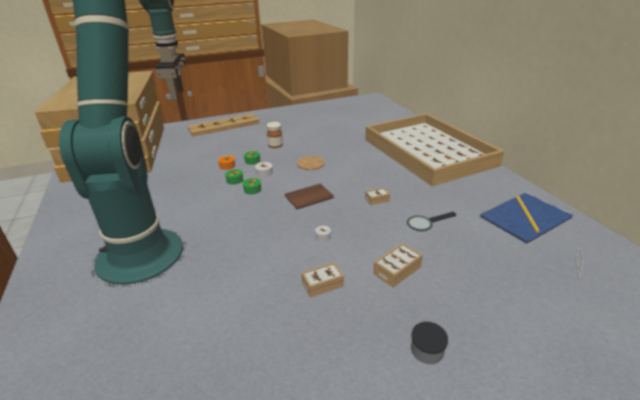

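View pics/wrist0.png

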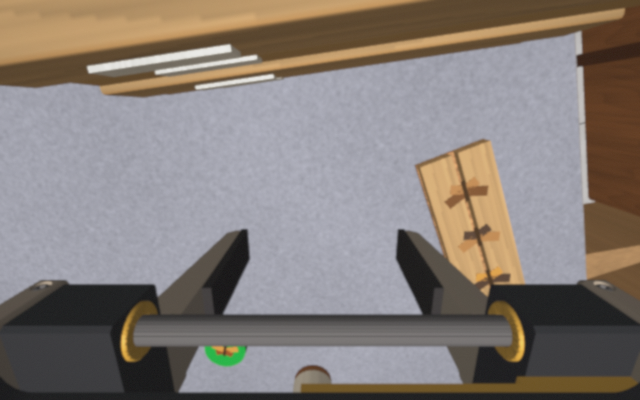

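```bash
cat > h.py <<'E'
import numpy as np, cv2
from cell import bot, optics
from scipy.spatial.transform import Rotation as Ro
def pose(s=None):
    s=s or bot.observe(); T=np.eye(4); T[:3,:3]=Ro.from_euler('xyz',s['orientation']).as_matrix(); T[:3,3]=s['ee_pos']; return T
def cam(name,T=None):
    m=optics.camera_model(name); K=np.array([[m['fx'],0,m['cx']],[0,m['fy'],m['cy']],[0,0,1]])
    if name=='wrist':
        W=T@m['tool_from_camera']; R=W[:3,:3].T; return K,R,-R@W[:3,3]
    return K,np.array(m['R']),np.array(m['t'])
def cast(c,px,z):
    K,R,t=c; px=np.asarray(px,float).reshape(-1,2)
    d=np.c_[px,np.ones(len(px))]@np.linalg.inv(K).T@R; o=-R.T@t
    return o+d*((z-o[2])/d[:,2])[:,None]
def proj(c,X):
    K,R,t=c; p=(np.asarray(X,float).reshape(-1,3)@R.T+t)@K.T; return p[:,:2]/p[:,2:]
def wshot(fn):
    T=pose(); im=optics.camera('wrist'); cv2.imwrite(fn,im); return im,cam('wrist',T),T
E
python3 - <<'E'
from h import *
im=cv2.imread('pics/top0.png'); cv2.imwrite('pics/top0z.png',cv2.resize(im[120:290,130:490],None,fx=2.2,fy=2.2,interpolation=cv2.INTER_CUBIC))
c=cam('top')
lab=cv2.cvtColor(im,cv2.COLOR_BGR2LAB).astype(float)
bg=np.median(lab[150:260,260:460].reshape(-1,3),0)
d=np.linalg.norm((lab-bg)*[.7,1.5,1.5],axis=2); m=(d>22).astype(np.uint8)
n,L,st,ce=cv2.connectedComponentsWithStats(m)
for i in range(1,n):
    x,y,w,h,a=st[i]
    if a<60 or a>2500 or not(120<ce[i][1]<300 and 130<ce[i][0]<490): continue
    k,_=cv2.findContours((L==i).astype(np.uint8),cv2.RETR_EXTERNAL,cv2.CHAIN_APPROX_NONE)
    P=cast(c,k[0].reshape(-1,2),0.03)[:,:2].astype(np.float32)
    r=cv2.minAreaRect(P*1000)
    print(np.round(ce[i]),a,np.round(r[0]),np.round(r[1]),round(r[2],1),im[int(ce[i][1]),int(ce[i][0])])
E
```

```text
[355. 124.] 202 [ 767. -151.] [148.  67.] 13.9 [26 26 25]
[355. 138.] 164 [ 728. -161.] [48. 45.] 89.0 [172 164 159]
[309. 151.] 249 [682.  -3.] [41. 65.] 89.1 [ 59  86 113]
[397. 180.] 645 [ 581. -301.] [105.  71.] 20.1 [ 94 136 173]
[220. 184.] 665 [576. 301.] [96. 96.] 89.1 [ 57 101 145]
[282. 207.] 1008 [496.  91.] [128.  90.] 7.2 [21 36 67]
[463. 197.] 402 [ 522. -519.] [78. 68.] 89.1 [21 20 20]
[156. 206.] 384 [506. 519.] [91. 56.] 82.0 [192 197 192]
[343. 215.] 116 [ 463. -113.] [37. 37.] 89.1 [ 80 115 147]
[392. 234.] 436 [ 398. -277.] [60. 80.] 89.1 [170 177 173]
[219. 234.] 238 [407. 305.] [54. 54.] 89.1 [ 50  98 140]
[188. 240.] 319 [388. 410.] [68. 61.] 89.2 [22 56 82]
[248. 252.] 301 [344. 208.] [62. 64.] 44.2 [ 34  80 125]
[223. 265.] 310 [302. 293.] [62. 64.] 44.7 [ 31  77 117]
[189. 267.] 324 [297. 407.] [62. 68.] 44.4 [21 52 97]
```

View pics/top0z.png

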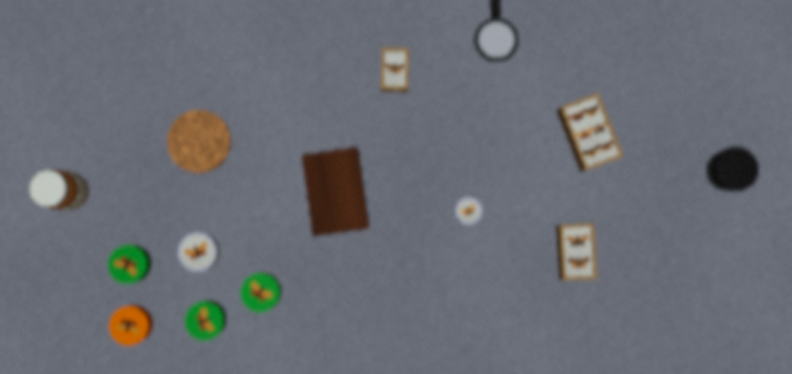

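```bash
cat >> h.py <<'E'
def plan(xyz,yaw,n,T=None,tilt=True):
    """rows to go to xyz (m) with yaw (deg), tool down; prints rows in mm/deg, tool axes"""
    T=pose() if T is None else T
    G=Ro.from_euler('xyz',[np.pi,0,np.radians(yaw)]); R0=Ro.from_matrix(T[:3,:3])
    rv=(R0.inv()*G).as_rotvec(); d=(np.array(xyz)-T[:3,3])*1000
    print('dist',np.round(np.linalg.norm(d)),'rot',np.round(np.degrees(rv),1),'per row',np.round(np.linalg.norm(d)/n,1))
    for k in range(n):
        R=R0*Ro.from_rotvec(rv*k/n)
        print(np.round(R.inv().apply(d/n),1).tolist(),np.round(np.degrees(rv)/n,2).tolist())
def st():
    s=bot.observe(); print(round(s['time_s'],2),np.round(s['ee_pos']*1000,1),np.round(np.degrees(s['orientation']),2),np.round(s['ft_force'],1),round(s['grip_width']*1000,1)); return s
E
python3 -c "
from h import *
plan([.576,.301,.25],97,12)"
```

```text
dist 510.0 rot [ -0.    0.1 -23.3] per row 42.5
[-16.6, 39.0, -3.0] [-0.0, 0.01, -1.94]
[-17.9, 38.4, -3.0] [-0.0, 0.01, -1.94]
[-19.2, 37.8, -3.0] [-0.0, 0.01, -1.94]
[-20.4, 37.1, -3.0] [-0.0, 0.01, -1.94]
[-21.7, 36.4, -3.0] [-0.0, 0.01, -1.94]
[-22.9, 35.7, -3.0] [-0.0, 0.01, -1.94]
[-24.1, 34.9, -3.0] [-0.0, 0.01, -1.94]
[-25.3, 34.0, -3.0] [-0.0, 0.01, -1.94]
[-26.4, 33.1, -3.0] [-0.0, 0.01, -1.94]
[-27.5, 32.2, -3.0] [-0.0, 0.01, -1.94]
[-28.6, 31.3, -3.0] [-0.0, 0.01, -1.94]
[-29.6, 30.3, -3.0] [-0.0, 0.01, -1.94]
```

carry_out:
  steps:
    - {"linear":[-16,37,-3],"rotation":[0,0,-2],"gripper":91.9}
    - {"linear":[-17,36,-3],"rotation":[0,0,-2],"gripper":91.9}
    - {"linear":[-18,36,-3],"rotation":[0,0,-2],"gripper":91.9}
    - {"linear":[-20,35,-3],"rotation":[0,0,-2],"gripper":91.9}
    - {"linear":[-21,35,-3],"rotation":[0,0,-2],"gripper":91.9}
    - {"linear":[-22,34,-3],"rotation":[0,0,-2],"gripper":91.9}
    - {"linear":[-23,33,-3],"rotation":[0,0,-2],"gripper":91.9}
    - {"linear":[-24,32,-3],"rotation":[0,0,-2],"gripper":91.9}
    - {"linear":[-25,32,-3],"rotation":[0,0,-2],"gripper":91.9}
    - {"linear":[-26,31,-3],"rotation":[0,0,-2],"gripper":91.9}
    - {"linear":[-20,22,-2],"rotation":[0,0,-2],"gripper":91.9}
    - {"linear":[0,0,0],"rotation":[0,0,0],"gripper":91.9}

```text
time_s: 1.15
ee_pos: [0.5288, 0.3438, 0.241]
orientation: [-3.135, 0.007, 1.7]
ft_force: [0.2, -0.5, -0.2]
grip_width: 0.0918
```

```bash
python3 -c "
from h import *
st(); wshot('pics/w1.png'); st()
plan([.496,.085,.25],97,8)"
```

```text
1.15 [528.8 343.8 241. ] [-179.64    0.38   97.42] [ 0.2 -0.5 -0.2] 91.8
1.2 [526.5 345.8 240.7] [-179.54    0.32   97.46] [-0.3 -0.2  1. ] 91.9
dist 263.0 rot [-0.5  0.3  0.5] per row 32.8
[-31.8, -8.0, -0.9] [-0.06, 0.04, 0.06]
[-31.8, -8.0, -1.0] [-0.06, 0.04, 0.06]
[-31.8, -8.0, -1.0] [-0.06, 0.04, 0.06]
[-31.9, -7.9, -1.0] [-0.06, 0.04, 0.06]
[-31.9, -7.9, -1.0] [-0.06, 0.04, 0.06]
[-31.9, -7.9, -1.1] [-0.06, 0.04, 0.06]
[-31.9, -7.8, -1.1] [-0.06, 0.04, 0.06]
[-31.9, -7.8, -1.1] [-0.06, 0.04, 0.06]
```

View pics/w1.png

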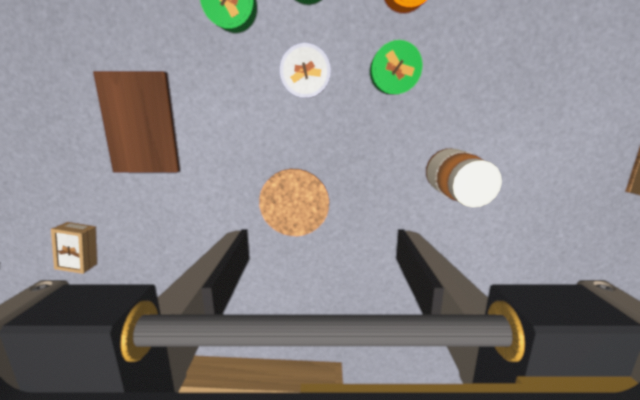

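carry_out:
  steps:
    - {"linear":[15,30,0],"rotation":[0,0,0],"gripper":91.9}
    - {"linear":[10,15,0],"rotation":[0,0,0],"gripper":91.9}
    - {"linear":[0,0,0],"rotation":[-0.4,0.3,0.4],"gripper":91.9}
    - {"linear":[0,0,0],"rotation":[0,0,0],"gripper":91.9}
    - {"linear":[0,0,0],"rotation":[0,0,0],"gripper":91.9}

```text
time_s: 1.62
ee_pos: [0.562, 0.3787, 0.2363]
orientation: [-3.131, 0.001, 1.695]
ft_force: [-0.0, 0.2, -0.4]
grip_width: 0.0921
```

```bash
python3 -c "
from h import *
st(); wshot('pics/w2.png'); s=st()
import pickle; pickle.dump(s,open('w2.pkl','wb'))"
```

```text
1.62 [562.  378.7 236.3] [-1.7939e+02  6.0000e-02  9.7130e+01] [-0.   0.2 -0.4] 92.1
1.67 [561.7 378.7 236.4] [-1.7938e+02  6.0000e-02  9.7150e+01] [-0.9 -0.2 -0.2] 91.8
```

View pics/w2.png

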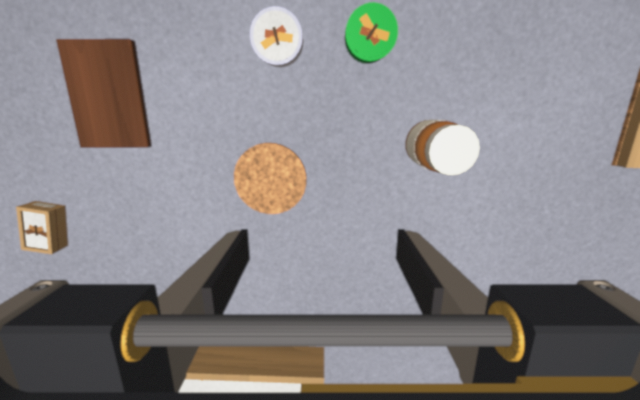

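```bash
cat >> h.py <<'E'
def mask(im,kind):
    hsv=cv2.cvtColor(im,cv2.COLOR_BGR2HSV); h,s,v=[hsv[...,i].astype(int) for i in range(3)]
    if kind=='cork': m=(h<25)&(s>80)&(v>90)
    if kind=='board': m=(v<140)&(s>90)&(h<25)
    if kind=='white': 
        m=(v>190)&(s<45)
    if kind=='tin':   # white top + alu
        m=(v>185)&(s<60)
    if kind=='pine': m=((s>50)&(h<30)&(v>60))|((v>190)&(s<45))
    return m.astype(np.uint8)*255
def blob(im,kind,seed,close=0):
    m=mask(im,kind)
    if close: m=cv2.morphologyEx(m,cv2.MORPH_CLOSE,np.ones((close,close),np.uint8))
    n,L,s,c=cv2.connectedComponentsWithStats(m)
    big=[i for i in range(1,n) if s[i][4]>60]
    i=min(big,key=lambda i:np.hypot(*(c[i]-seed)))
    k,_=cv2.findContours((L==i).astype(np.uint8),cv2.RETR_EXTERNAL,cv2.CHAIN_APPROX_NONE)
    return max(k,key=len).reshape(-1,2),c[i]
def rect(c,k,z):
    P=(cast(c,k,z)[:,:2]*1000).astype(np.float32); (ctr,(w,h),a)=cv2.minAreaRect(P)
    # long-axis yaw, and moment centre
    if w<h: a+=90
    a=(a+90)%180-90
    return np.round(ctr,1),np.round(sorted((w,h)),1),round(a,2)
def circ(c,k,z):
    P=(cast(c,k,z)[:,:2]*1000).astype(np.float32); P=cv2.convexHull(P)
    H=cv2.convexHull(k.astype(np.float32)); 
    e=cv2.fitEllipse(P); return np.round(e[0],1),np.round(e[1],1)
E
python3 -c "
from h import *
import pickle; s=pickle.load(open('w2.pkl','rb')); c=cam('wrist',pose(s)); im=cv2.imread('pics/w2.png')
k,ce=blob(im,'cork',(270,178)); print(ce,circ(c,k,.008))
k,ce=blob(im,'board',(105,93)); print(ce,rect(c,k,.012))
k,ce=blob(im,'tin',(276,35),5); print(ce,circ(c,k,.03))
k,ce=blob(im,'white',(38,230)); print(ce,rect(c,k,.028))
plan([.496,.085,.25],97,8)
"
```

```text
[269.6991239  177.91188986] (array([579.6, 308.8]), array([97.8, 98.4]))
[104.68811497  92.09735888] (array([497.1,  96. ]), array([ 91.2, 126.2]), 7.23)
[275.11384034  34.24752008] (array([406.5, 305.6]), array([60.1, 61.8]))
[ 36.28731343 240.95149254] (array([701.9,  -1.6]), array([19.8, 28.6]), 87.94)
dist 301.0 rot [-0.6  0.1  0.1] per row 37.7
[-35.4, -12.7, -1.5] [-0.08, 0.01, 0.02]
[-35.4, -12.7, -1.5] [-0.08, 0.01, 0.02]
[-35.4, -12.7, -1.6] [-0.08, 0.01, 0.02]
[-35.4, -12.7, -1.6] [-0.08, 0.01, 0.02]
[-35.4, -12.7, -1.6] [-0.08, 0.01, 0.02]
[-35.4, -12.7, -1.6] [-0.08, 0.01, 0.02]
[-35.4, -12.7, -1.7] [-0.08, 0.01, 0.02]
[-35.4, -12.6, -1.7] [-0.08, 0.01, 0.02]
```

carry_out:
  steps:
    - {"linear":[-36,-13,0],"rotation":[-0.1,0,0],"gripper":91.9}
    - {"linear":[-36,-13,0],"rotation":[-0.1,0,0],"gripper":91.9}
    - {"linear":[-36,-13,0],"rotation":[-0.1,0,0],"gripper":91.9}
    - {"linear":[-36,-13,0],"rotation":[-0.1,0,0],"gripper":91.9}
    - {"linear":[-36,-13,0],"rotation":[-0.1,0,0],"gripper":91.9}
    - {"linear":[-36,-13,0],"rotation":[-0.1,0,0],"gripper":91.9}
    - {"linear":[-36,-13,0],"rotation":[0,0,0],"gripper":91.9}
    - {"linear":[-36,-13,0],"rotation":[0,0,0],"gripper":91.9}
    - {"linear":[-20,-5,0],"rotation":[0,0,0],"gripper":91.9}
    - {"linear":[0,0,0],"rotation":[0,0,0],"gripper":91.9}
    - {"linear":[0,0,0],"rotation":[0,0,0],"gripper":91.9}

```text
time_s: 2.58
ee_pos: [0.4771, 0.0513, 0.237]
orientation: [3.141, -0.005, 1.709]
ft_force: [-0.0, -0.5, 0.2]
grip_width: 0.0917
```

```bash
python3 -c "
from h import *
st(); im,c,T=wshot('pics/w3.png'); st()
X=proj(c,[[.497,.096,.012]])[0]; print(X)
k,ce=blob(im,'board',X); print(ce,rect(c,k,.012))
"
```

```text
2.58 [477.1  51.3 237. ] [179.99  -0.3   97.91] [-0.  -0.5  0.2] 91.7
2.63 [477.2  51.5 237. ] [180.    -0.28  97.95] [ 0.2 -1.5 -0. ] 91.9
[351.37985247 189.76517668]
[349.55551627 186.73780057] (array([496.9,  93.5]), array([ 86.5, 126.2]), 7.64)
```

View pics/w3.png

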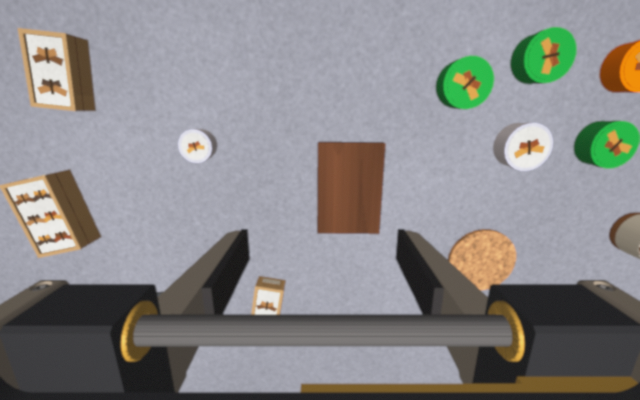

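```bash
python3 -c "
from h import *
im=cv2.imread('pics/w3.png'); c=cam('wrist',pose())
for sd,z in (((68,70),.034),((40,215),.04)):
    k,ce=blob(im,'white',sd,7); print(ce,rect(c,k,z))
plan([.57,-.295,.2],110,10)
"
```

```text
[48.35349093 69.33534909] (array([ 399.1, -276.9]), array([39.1, 73.7]), 2.01)
[ 41.2655755  216.02217529] (array([ 581.8, -301.4]), array([48.6, 93.6]), 20.33)
dist 361.0 rot [  0.   -0.3 -12.1] per row 36.1
[-35.6, 4.4, 3.5] [0.0, -0.03, -1.21]
[-35.7, 3.6, 3.5] [0.0, -0.03, -1.21]
[-35.8, 2.9, 3.6] [0.0, -0.03, -1.21]
[-35.8, 2.1, 3.6] [0.0, -0.03, -1.21]
[-35.9, 1.4, 3.6] [0.0, -0.03, -1.21]
[-35.9, 0.6, 3.6] [0.0, -0.03, -1.21]
[-35.9, -0.1, 3.6] [0.0, -0.03, -1.21]
[-35.9, -0.9, 3.6] [0.0, -0.03, -1.21]
[-35.8, -1.6, 3.7] [0.0, -0.03, -1.21]
[-35.8, -2.4, 3.7] [0.0, -0.03, -1.21]
```

carry_out:
  steps:
    - {"linear":[-36,4,3],"rotation":[0,0,-1.3],"gripper":91.9}
    - {"linear":[-36,4,3],"rotation":[0,0,-1.3],"gripper":91.9}
    - {"linear":[-36,3,3],"rotation":[0,0,-1.3],"gripper":91.9}
    - {"linear":[-36,2,3],"rotation":[0,0,-1.3],"gripper":91.9}
    - {"linear":[-36,1,3],"rotation":[0,0,-1.3],"gripper":91.9}
    - {"linear":[-36,1,3],"rotation":[0,0,-1.3],"gripper":91.9}
    - {"linear":[-36,0,4],"rotation":[0,0,-1.3],"gripper":91.9}
    - {"linear":[-36,-1,4],"rotation":[0,0,-1.3],"gripper":91.9}
    - {"linear":[-36,-1,4],"rotation":[0,0,-1.3],"gripper":91.9}
    - {"linear":[-20,-1,4],"rotation":[0,0,-0.7],"gripper":91.9}
    - {"linear":[0,0,0],"rotation":[0,0,0],"gripper":91.9}
    - {"linear":[0,0,0],"rotation":[0,0,0],"gripper":91.9}

```text
time_s: 3.63
ee_pos: [0.5924, -0.2623, 0.1957]
orientation: [3.133, -0.012, 1.985]
ft_force: [0.1, 0.9, 0.5]
grip_width: 0.0919
```

```bash
python3 -c "
from h import *
st(); im,c,T=wshot('pics/w4.png'); st()
X=proj(c,[[.582,-.301,.04]])[0]; print(X)
k,ce=blob(im,'white',X,7); print(ce,rect(c,k,.04))
"
```

```text
3.63 [ 592.4 -262.3  195.7] [179.51  -0.72 113.73] [0.1 0.9 0.5] 91.9
3.68 [ 592.3 -261.7  195.6] [179.51  -0.72 113.78] [0.7 1.1 0.4] 91.7
[291.46822188 160.2288505 ]
[290.11503309 157.15915537] (array([ 581.9, -302.6]), array([52. , 93.1]), 19.99)
```

View pics/w4.png

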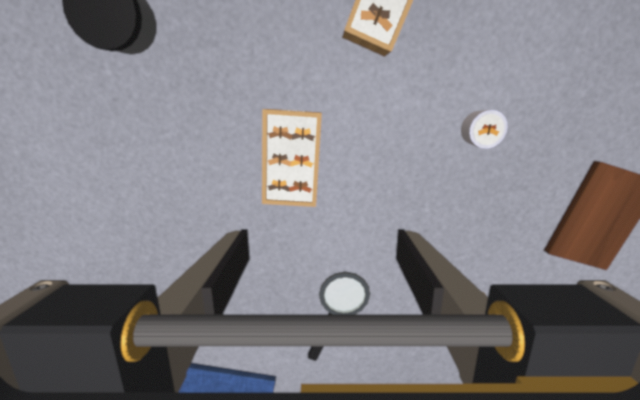

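```bash
python3 -c "
from h import *
plan([.582,-.3023,.07],110.1,4)
"
```

```text
dist 132.0 rot [ 0.5 -0.7  3.7] per row 33.1
[-8.6, -6.7, 31.2] [0.12, -0.18, 0.92]
[-8.7, -6.5, 31.3] [0.12, -0.18, 0.92]
[-8.7, -6.3, 31.3] [0.12, -0.18, 0.92]
[-8.7, -6.1, 31.4] [0.12, -0.18, 0.92]
```

carry_out:
  steps:
    - {"linear":[-9,-6.5,31],"rotation":[0.1,-0.2,0.9],"gripper":91.9}
    - {"linear":[-9,-6.5,31],"rotation":[0.1,-0.2,0.9],"gripper":91.9}
    - {"linear":[-9,-6,31],"rotation":[0.1,-0.2,0.9],"gripper":91.9}
    - {"linear":[-9,-6,20],"rotation":[0.1,-0.2,0.9],"gripper":91.9}
    - {"linear":[0,0,0],"rotation":[0,0,0],"gripper":91.9}
    - {"linear":[0,0,0],"rotation":[0,0,0],"gripper":91.9}

```text
time_s: 4.18
ee_pos: [0.5909, -0.2865, 0.0823]
orientation: [3.13, -0.002, 1.94]
ft_force: [1.4, 0.2, 0.6]
grip_width: 0.0914
```

```bash
python3 -c "
from h import *
st();plan([.582,-.3023,.009],110.1,3)
"
```

```text
4.18 [ 590.9 -286.5   82.3] [ 1.7934e+02 -1.3000e-01  1.1115e+02] [1.4 0.2 0.6] 91.4
dist 75.0 rot [ 0.7 -0.1  1. ] per row 25.2
[-3.9, -4.9, 24.4] [0.22, -0.05, 0.35]
[-3.9, -4.8, 24.4] [0.22, -0.05, 0.35]
[-3.9, -4.7, 24.4] [0.22, -0.05, 0.35]
```

carry_out:
  steps:
    - {"linear":[-6,-7.5,8],"rotation":[0.4,0,0.5],"gripper":91.9}
    - {"linear":[-6,-7,8],"rotation":[0.4,0,0.5],"gripper":91.9}
    - {"linear":[-2,-3,0],"rotation":[0,0,0],"gripper":91.9}
    - {"linear":[0,0,0],"rotation":[0,0,0],"gripper":91.9}

```text
time_s: 4.52
ee_pos: [0.5829, -0.3025, 0.0697]
orientation: [3.139, -0.0, 1.928]
ft_force: [-0.6, -0.4, 0.2]
grip_width: 0.0918
```

```bash
python3 -c "
from h import *
st();plan([.582,-.3023,.009],110.1,1)
"
```

```text
4.52 [ 582.9 -302.5   69.7] [ 1.7985e+02 -2.0000e-02  1.1049e+02] [-0.6 -0.4  0.2] 91.8
dist 61.0 rot [ 0.1 -0.   0.4] per row 60.7
[0.5, -1.0, 60.7] [0.15, -0.02, 0.39]
```

carry_out:
  steps:
    - {"linear":[0,-0.5,22],"rotation":[0.1,0,0.2],"gripper":91.9}
    - {"linear":[0,-0.3,20],"rotation":[0,0,0.2],"gripper":91.9}
    - {"linear":[0,0,16],"rotation":[0,0,0],"gripper":91.9}
    - {"linear":[0,0,5],"rotation":[0,0,0],"gripper":91.9}
    - {"linear":[0,0,0],"rotation":[0,0,0],"gripper":91.9}
    - {"linear":[0,0,0],"rotation":[0,0,0],"gripper":91.9}

```text
time_s: 5.02
ee_pos: [0.5866, -0.3054, 0.0114]
orientation: [3.132, 0.007, 1.92]
ft_force: [0.2, 0.3, 0.3]
grip_width: 0.0919
```

```bash
python3 -c "
from h import *
st();plan([.582,-.3023,.009],110.1,1)
"
```

```text
5.02 [ 586.6 -305.4   11.4] [179.44   0.4  110.  ] [0.2 0.3 0.3] 91.9
dist 6.0 rot [ 0.6  0.4 -0.1] per row 6.1
[4.5, -3.3, 2.3] [0.56, 0.4, -0.1]
```

carry_out:
  steps:
    - {"linear":[4,-3,2],"rotation":[0.5,0.4,0],"gripper":91.9}
    - {"linear":[1,-0.7,0],"rotation":[0,0,0],"gripper":91.9}
    - {"linear":[0,0,0],"rotation":[0,0,0],"gripper":91.9}
    - {"linear":[0,0,0],"rotation":[0,0,0],"gripper":91.9}

```text
time_s: 5.35
ee_pos: [0.5831, -0.3026, 0.013]
orientation: [3.137, 0.003, 1.92]
ft_force: [0.7, -0.4, -1.1]
grip_width: 0.0918
```

```bash
python3 -c "
from h import *
st();plan([.582,-.3023,.009],110.1,1)
"
```

```text
5.35 [ 583.1 -302.6   13. ] [1.7976e+02 1.6000e-01 1.1000e+02] [ 0.7 -0.4 -1.1] 91.8
dist 4.0 rot [ 0.2  0.2 -0.1] per row 4.2
[0.7, -1.0, 4.0] [0.24, 0.17, -0.1]
```

carry_out:
  squeeze: 20
  steps:
    - {"linear":[0.5,-1,4],"rotation":[0.2,0.2,0],"gripper":91.9}
    - {"linear":[0,0,1],"rotation":[0,0,0],"gripper":66}
    - {"linear":[0,0,0],"rotation":[0,0,0],"gripper":60}
    - {"linear":[0,0,0],"rotation":[0,0,0],"gripper":50}
    - {"linear":[0,0,0],"rotation":[0,0,0],"gripper":50}
    - {"linear":[0,0,0],"rotation":[0,0,0],"gripper":50}

```text
time_s: 5.85
ee_pos: [0.5827, -0.3027, 0.0087]
orientation: [3.14, 0.0, 1.92]
ft_force: [-0.1, 0.0, -0.2]
grip_width: 0.062
```

```bash
python3 -c "
from h import *
st();plan([.582,-.3023,.009],110.1,1)
"
```

```text
5.85 [ 582.7 -302.7    8.7] [1.7990e+02 2.0000e-02 1.1002e+02] [-0.1  0.  -0.2] 62.0
dist 1.0 rot [ 0.1  0.  -0.1] per row 0.9
[0.6, -0.5, -0.3] [0.1, 0.02, -0.08]
```

carry_out:
  steps:
    - {"linear":[0,0,-8],"rotation":[0,0,0],"gripper":50}
    - {"linear":[0,0,-20],"rotation":[0,0,0],"gripper":50}
    - {"linear":[0,0,-30],"rotation":[0,0,0],"gripper":50}
    - {"linear":[0,0,-30],"rotation":[0,0,0],"gripper":50}
    - {"linear":[0,0,-15],"rotation":[0,0,0],"gripper":50}
    - {"linear":[0,0,0],"rotation":[0,0,0],"gripper":50}

```text
time_s: 6.35
ee_pos: [0.5793, -0.3014, 0.1136]
orientation: [-3.136, -0.006, 1.92]
ft_force: [0.7, -1.4, -2.2]
grip_width: 0.062
```

```bash
python3 -c "
from h import *
st();plan([.4975,.0935,.1],97.6,11)
"
```

```text
6.35 [ 579.3 -301.4  113.6] [-179.7    -0.35  109.98] [ 0.7 -1.4 -2.2] 62.0
dist 404.0 rot [-0.3 -0.3 12.4] per row 36.7
[36.3, 5.3, 1.4] [-0.03, -0.03, 1.13]
[36.4, 4.6, 1.4] [-0.03, -0.03, 1.13]
[36.5, 3.9, 1.4] [-0.03, -0.03, 1.13]
[36.5, 3.1, 1.4] [-0.03, -0.03, 1.13]
[36.6, 2.4, 1.4] [-0.03, -0.03, 1.13]
[36.6, 1.7, 1.3] [-0.03, -0.03, 1.13]
[36.6, 1.0, 1.3] [-0.03, -0.03, 1.13]
[36.7, 0.3, 1.3] [-0.03, -0.03, 1.13]
[36.7, -0.5, 1.3] [-0.03, -0.03, 1.13]
[36.6, -1.2, 1.3] [-0.03, -0.03, 1.13]
[36.6, -1.9, 1.3] [-0.03, -0.03, 1.13]
```

carry_out:
  steps:
    - {"linear":[18,3,0],"rotation":[0,0,1.2],"gripper":50}
    - {"linear":[34,5,0],"rotation":[0,0,1.2],"gripper":50}
    - {"linear":[38,4,0],"rotation":[0,0,1.2],"gripper":50}
    - {"linear":[38,4,0],"rotation":[0,0,1.2],"gripper":50}
    - {"linear":[38,3,0],"rotation":[0,0,1.2],"gripper":50}
    - {"linear":[38,2,0],"rotation":[0,0,1.2],"gripper":50}
    - {"linear":[38,1,0],"rotation":[0,0,1.2],"gripper":50}
    - {"linear":[38,0,0],"rotation":[0,0,1.2],"gripper":50}
    - {"linear":[38,0,0],"rotation":[0,0,1.2],"gripper":50}
    - {"linear":[38,-1,0],"rotation":[0,0,1.2],"gripper":50}
    - {"linear":[30,-1,0],"rotation":[0,0,1],"gripper":50}
    - {"linear":[15,-1,0],"rotation":[0,0,0],"gripper":50}

```text
time_s: 7.35
ee_pos: [0.4976, 0.1033, 0.1067]
orientation: [-3.127, 0.002, 1.668]
ft_force: [0.9, -0.2, -1.8]
grip_width: 0.0619
```

```bash
python3 -c "
from h import *
st();plan([.4975,.0935,.07],97.6,3)
"
```

```text
7.35 [497.6 103.3 106.7] [-1.7915e+02  1.1000e-01  9.5580e+01] [ 0.9 -0.2 -1.8] 61.9
dist 38.0 rot [-0.9  0.1 -2. ] per row 12.7
[-3.2, -0.2, 12.3] [-0.28, 0.03, -0.67]
[-3.2, -0.3, 12.3] [-0.28, 0.03, -0.67]
[-3.2, -0.4, 12.3] [-0.28, 0.03, -0.67]
```

carry_out:
  steps:
    - {"linear":[0,0,5],"rotation":[0,0,0],"gripper":50}
    - {"linear":[-5,0,12],"rotation":[-0.4,0,-1],"gripper":50}
    - {"linear":[-5,-0.5,12],"rotation":[-0.4,0,-1],"gripper":50}
    - {"linear":[0,0,6],"rotation":[0,0,0],"gripper":50}
    - {"linear":[0,0,0],"rotation":[0,0,0],"gripper":50}
    - {"linear":[0,0,0],"rotation":[0,0,0],"gripper":50}

```text
time_s: 7.85
ee_pos: [0.4946, 0.0953, 0.0668]
orientation: [-3.136, 0.002, 1.712]
ft_force: [0.0, 0.6, -1.3]
grip_width: 0.062
```

```bash
python3 -c "
from h import *
st();plan([.4975,.0935,.035],97.6,1)
im,c,T=wshot('pics/w5.png')
"
```

```text
7.85 [494.6  95.3  66.8] [-1.7968e+02  1.2000e-01  9.8090e+01] [ 0.   0.6 -1.3] 62.0
dist 32.0 rot [-0.3  0.1  0.5] per row 31.9
[-2.1, 2.8, 31.7] [-0.32, 0.12, 0.49]
```

View pics/w5.png

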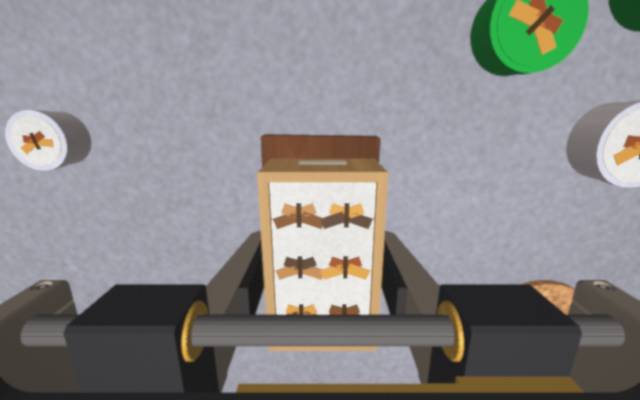

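carry_out:
  steps:
    - {"linear":[-1,1.5,14],"rotation":[-0.2,0.1,0.2],"gripper":50}
    - {"linear":[-1,1.5,13],"rotation":[-0.1,0,0.2],"gripper":50}
    - {"linear":[-0.5,0.5,4],"rotation":[0,0,0],"gripper":50}
    - {"linear":[0,0,0],"rotation":[0,0,0],"gripper":50}
    - {"linear":[0,0,0],"rotation":[0,0,0],"gripper":50}

```text
time_s: 8.32
ee_pos: [0.5016, 0.092, 0.0374]
orientation: [3.137, 0.0, 1.701]
ft_force: [0.3, -0.4, -2.8]
grip_width: 0.0619
```

```bash
python3 -c "
from h import *
st();plan([.4975,.0935,.0225],97.6,1)
"
```

```text
8.32 [501.6  92.   37.4] [179.73   0.    97.45] [ 0.3 -0.4 -2.8] 61.9
dist 16.0 rot [ 0.3  0.  -0.2] per row 15.5
[2.0, -3.9, 14.9] [0.27, 0.0, -0.15]
```

carry_out:
  steps:
    - {"linear":[1,-4,5],"rotation":[0.2,0,-0.1],"gripper":50}
    - {"linear":[1,-2,5],"rotation":[0,0,0],"gripper":50}
    - {"linear":[0,0,2],"rotation":[0,0,0],"gripper":50}
    - {"linear":[0,0,0],"rotation":[0,0,0],"gripper":50}
    - {"linear":[0,0,0],"rotation":[0,0,0],"gripper":50}

```text
time_s: 8.73
ee_pos: [0.4959, 0.0939, 0.0263]
orientation: [3.138, -0.001, 1.703]
ft_force: [0.5, 0.4, -1.3]
grip_width: 0.0616
```

```bash
python3 -c "
from h import *
st();plan([.4975,.0935,.0225],97.6,1)
"
```

```text
8.73 [495.9  93.9  26.3] [ 1.7978e+02 -4.0000e-02  9.7570e+01] [ 0.5  0.4 -1.3] 61.6
dist 4.0 rot [ 0.2 -0.  -0. ] per row 4.1
[-0.6, 1.6, 3.8] [0.22, -0.04, -0.03]
```

carry_out:
  steps:
    - {"linear":[-0.4,1,3],"rotation":[0.2,0,0],"gripper":50}
    - {"linear":[0,0.4,1],"rotation":[0,0,0],"gripper":50}
    - {"linear":[0,0,0.5],"rotation":[0,0,0],"gripper":50}
    - {"linear":[0,0,0],"rotation":[0,0,0],"gripper":50}

```text
time_s: 9.07
ee_pos: [0.498, 0.0939, 0.0217]
orientation: [3.141, -0.001, 1.703]
ft_force: [0.7, 0.3, -0.6]
grip_width: 0.0618
```

```bash
python3 -c "
from h import *
st();plan([.4975,.0935,.0207],97.6,1)
"
```

```text
9.07 [498.   93.9  21.7] [ 1.7995e+02 -5.0000e-02  9.7590e+01] [ 0.7  0.3 -0.6] 61.8
dist 1.0 rot [ 0.1 -0.1 -0. ] per row 1.2
[-0.4, -0.5, 1.0] [0.05, -0.05, -0.01]
```

carry_out:
  steps:
    - {"linear":[-0.4,-0.5,0.8],"rotation":[0,0,0],"gripper":50}
    - {"linear":[0,0,0.6],"rotation":[0,0,0],"gripper":50}
    - {"linear":[0,0,0.6],"rotation":[0,0,0],"gripper":50}

```text
time_s: 9.32
ee_pos: [0.4976, 0.0934, 0.0206]
orientation: [3.141, -0.001, 1.703]
ft_force: [-3.1, 0.3, 10.1]
grip_width: 0.0616
```

```bash
python3 -c "
from h import *
st();plan([.4975,.0935,.0207],97.6,1)
"
```

```text
9.32 [497.6  93.4  20.6] [ 1.7996e+02 -7.0000e-02  9.7590e+01] [-3.1  0.3 10.1] 61.6
dist 0.0 rot [ 0.  -0.1 -0. ] per row 0.2
[0.1, -0.1, -0.1] [0.04, -0.07, -0.01]
```

carry_out:
  steps:
    - {"linear":[0,0,0],"rotation":[0,0,0],"gripper":62}
    - {"linear":[0,0,0],"rotation":[0,0,0],"gripper":66}
    - {"linear":[0,0,0],"rotation":[0,0,0],"gripper":72}
    - {"linear":[0,0,0],"rotation":[0,0,0],"gripper":80}
    - {"linear":[0,0,-10],"rotation":[0,0,0],"gripper":80}
    - {"linear":[0,0,-25],"rotation":[0,0,0],"gripper":86}
    - {"linear":[0,0,-35],"rotation":[0,0,0],"gripper":91.9}
    - {"linear":[0,-10,-35],"rotation":[0,0,0],"gripper":91.9}
    - {"linear":[0,-15,-35],"rotation":[0,0,0],"gripper":91.9}
    - {"linear":[0,-5,-20],"rotation":[0,0,0],"gripper":91.9}
    - {"linear":[0,0,0],"rotation":[0,0,0],"gripper":91.9}
    - {"linear":[0,0,0],"rotation":[0,0,0],"gripper":91.9}

```text
time_s: 10.32
ee_pos: [0.4673, 0.0884, 0.1918]
orientation: [3.138, -0.002, 1.701]
ft_force: [-0.8, 0.4, -0.9]
grip_width: 0.0918
```

```bash
python3 -c "
from h import *
st(); im,c,T=wshot('pics/w6.png');st()
X=proj(c,[[.497,.0935,.052]])[0]
k,ce=blob(im,'white',X,9); print(ce,rect(c,k,.052))
k,ce=blob(im,'board',X); print(ce,rect(c,k,.012))
"
```

```text
10.32 [467.3  88.4 191.8] [ 1.7982e+02 -1.1000e-01  9.7490e+01] [-0.8  0.4 -0.9] 91.8
10.37 [467.6  88.4 191.6] [ 1.7983e+02 -1.0000e-01  9.7470e+01] [ 0.3 -0.3  0.4] 92.1
[322.89726645 212.14659057] (array([496.8,  93.8]), array([51.7, 92.2]), 7.55)
[321.47886647 180.50912584] (array([496.6,  93.5]), array([ 86.7, 127.3]), 7.38)
```

View pics/w6.png

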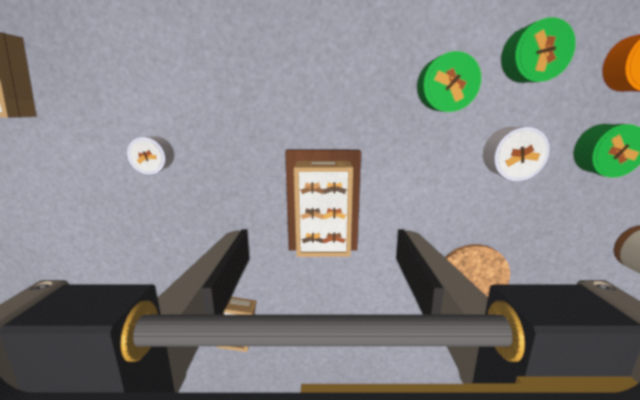

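```bash
python3 -c "
from h import *
plan([.385,-.277,.18],92,10)
"
```

```text
dist 375.0 rot [ 0.2 -0.1  5.5] per row 37.5
[-35.2, -12.9, 1.1] [0.02, -0.01, 0.55]
[-35.3, -12.6, 1.1] [0.02, -0.01, 0.55]
[-35.4, -12.3, 1.1] [0.02, -0.01, 0.55]
[-35.5, -11.9, 1.1] [0.02, -0.01, 0.55]
[-35.6, -11.6, 1.1] [0.02, -0.01, 0.55]
[-35.7, -11.2, 1.1] [0.02, -0.01, 0.55]
[-35.8, -10.9, 1.1] [0.02, -0.01, 0.55]
[-35.9, -10.6, 1.1] [0.02, -0.01, 0.55]
[-36.0, -10.2, 1.1] [0.02, -0.01, 0.55]
[-36.1, -9.9, 1.1] [0.02, -0.01, 0.55]
```

carry_out:
  steps:
    - {"linear":[-36,-12,1],"rotation":[0,0,0.55],"gripper":91.9}
    - {"linear":[-36,-12,1],"rotation":[0,0,0.55],"gripper":91.9}
    - {"linear":[-37,-12,1],"rotation":[0,0,0.55],"gripper":91.9}
    - {"linear":[-37,-12,1],"rotation":[0,0,0.55],"gripper":91.9}
    - {"linear":[-37,-12,1],"rotation":[0,0,0.55],"gripper":91.9}
    - {"linear":[-37,-12,1],"rotation":[0,0,0.55],"gripper":91.9}
    - {"linear":[-37,-11,1],"rotation":[0,0,0.55],"gripper":91.9}
    - {"linear":[-37,-11,1],"rotation":[0,0,0.55],"gripper":91.9}
    - {"linear":[-37,-11,1],"rotation":[0,0,0.55],"gripper":91.9}
    - {"linear":[-35,-10,1],"rotation":[0,0,0.55],"gripper":91.9}
    - {"linear":[-18,-5,0],"rotation":[0,0,0],"gripper":91.9}
    - {"linear":[0,0,0],"rotation":[0,0,0],"gripper":91.9}

```text
time_s: 11.37
ee_pos: [0.3726, -0.32, 0.1669]
orientation: [-3.121, -0.0, 1.609]
ft_force: [-0.3, 1.0, 0.5]
grip_width: 0.0919
```

```bash
python3 -c "
from h import *
st(); im,c,T=wshot('pics/w7.png');st()
X=proj(c,[[.399,-.277,.034]])[0];print(X)
k,ce=blob(im,'white',X,9); print(ce,rect(c,k,.034))
plan([.399,-.277,.06],92,5)
"
```

```text
11.37 [ 372.6 -320.   166.9] [-1.7883e+02 -1.0000e-02  9.2170e+01] [-0.3  1.   0.5] 91.9
11.42 [ 372.9 -318.2  166.6] [-1.788e+02 -8.000e-02  9.223e+01] [-0.2 -0.2 -1. ] 92.1
[360.70236542 216.55544241]
[359.55150632 214.61273081] (array([ 398.4, -278.4]), array([41.6, 72.7]), 2.08)
dist 117.0 rot [-1.2 -0.1  0.2] per row 23.4
[8.0, 6.0, 21.2] [-0.24, -0.02, 0.05]
[8.0, 5.9, 21.2] [-0.24, -0.02, 0.05]
[8.0, 5.8, 21.3] [-0.24, -0.02, 0.05]
[8.0, 5.7, 21.3] [-0.24, -0.02, 0.05]
[8.0, 5.6, 21.3] [-0.24, -0.02, 0.05]
```

View pics/w7.png

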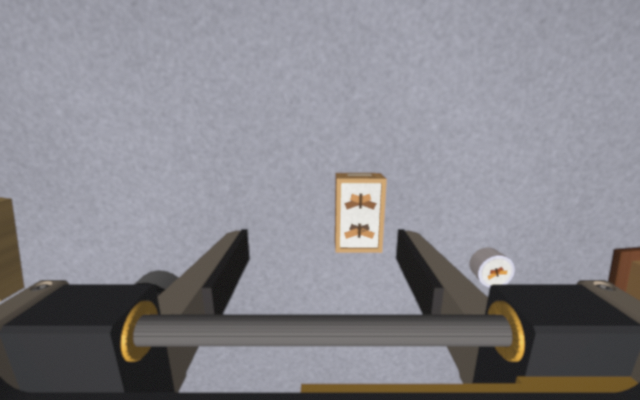

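carry_out:
  steps:
    - {"linear":[8,6,15],"rotation":[-0.4,0,0],"gripper":91.9}
    - {"linear":[14,9,18],"rotation":[-0.4,0,0],"gripper":91.9}
    - {"linear":[14,9,18],"rotation":[-0.4,0,0],"gripper":91.9}
    - {"linear":[6,4,10],"rotation":[0,0,0],"gripper":91.9}
    - {"linear":[0,0,0],"rotation":[0,0,0],"gripper":91.9}
    - {"linear":[0,0,0],"rotation":[0,0,0],"gripper":91.9}

```text
time_s: 11.92
ee_pos: [0.3988, -0.2675, 0.0986]
orientation: [-3.134, -0.006, 1.614]
ft_force: [0.3, -0.2, 0.6]
grip_width: 0.0919
```

```bash
python3 -c "
from h import *
st(); im,c,T=wshot('pics/w8.png');st()
X=proj(c,[[.399,-.277,.034]])[0];print(X)
k,ce=blob(im,'white',X,13); print(ce,rect(c,k,.034),k.min(0),k.max(0))
plan([.399,-.278,.06],92,1)
"
```

```text
11.92 [ 398.8 -267.5   98.6] [-179.56   -0.35   92.48] [ 0.3 -0.2  0.6] 91.9
11.97 [ 398.8 -267.6   98.8] [-179.58   -0.35   92.47] [ 0.1 -0.1 -0.6] 91.9
[309.73713797 210.43175151]
[308.58521086 207.41912189] (array([ 398.3, -278. ]), array([41.8, 71.9]), 2.03) [283 167] [334 249]
dist 40.0 rot [-0.4 -0.3  0.5] per row 40.2
[-10.6, 0.0, 38.7] [-0.42, -0.35, 0.48]
```

carry_out:
  steps:
    - {"linear":[-5,0,10],"rotation":[-0.2,-0.2,0.2],"gripper":91.9}
    - {"linear":[-5,0,15],"rotation":[-0.2,-0.2,0.2],"gripper":91.9}
    - {"linear":[-2,0,10],"rotation":[0,0,0],"gripper":91.9}
    - {"linear":[0,0,0],"rotation":[0,0,0],"gripper":91.9}
    - {"linear":[0,0,0],"rotation":[0,0,0],"gripper":91.9}

```text
time_s: 12.38
ee_pos: [0.4008, -0.2838, 0.0641]
orientation: [3.136, 0.005, 1.605]
ft_force: [1.1, -0.2, -0.6]
grip_width: 0.0918
```

```bash
python3 -c "
from h import *
st(); 
plan([.3983,-.278,.008],92,1)
"
```

```text
12.38 [ 400.8 -283.8   64.1] [179.69   0.31  91.94] [ 1.1 -0.2 -0.6] 91.8
dist 56.0 rot [ 0.3  0.3 -0.1] per row 56.5
[6.2, -2.6, 56.0] [0.31, 0.31, -0.06]
```

carry_out:
  steps:
    - {"linear":[3,-2,10],"rotation":[0.2,0.2,0],"gripper":91.9}
    - {"linear":[2,-2,18],"rotation":[0.1,0.1,0],"gripper":91.9}
    - {"linear":[0,-1,16],"rotation":[0,0,0],"gripper":91.9}
    - {"linear":[0,-1,4],"rotation":[0,0,0],"gripper":85}
    - {"linear":[0,0,0],"rotation":[0,0,0],"gripper":80}
    - {"linear":[0,0,0],"rotation":[0,0,0],"gripper":80}

```text
time_s: 12.88
ee_pos: [0.3953, -0.2801, 0.0152]
orientation: [3.138, 0.001, 1.603]
ft_force: [0.6, -0.1, 0.6]
grip_width: 0.0801
```

```bash
python3 -c "
from h import *
st(); 
plan([.3983,-.278,.008],92,1)
"
```

```text
12.88 [ 395.3 -280.1   15.2] [1.7981e+02 7.0000e-02 9.1840e+01] [ 0.6 -0.1  0.6] 80.1
dist 8.0 rot [ 0.2  0.1 -0.2] per row 8.0
[2.0, 3.0, 7.2] [0.19, 0.07, -0.16]
```

carry_out:
  steps:
    - {"linear":[1.5,2.5,5],"rotation":[0.2,0,-0.2],"gripper":80}
    - {"linear":[0.3,0.5,2],"rotation":[0,0,0],"gripper":80}
    - {"linear":[0,0,0],"rotation":[0,0,0],"gripper":75}
    - {"linear":[0,0,0],"rotation":[0,0,0],"gripper":70}

```text
time_s: 13.22
ee_pos: [0.4002, -0.2787, 0.0095]
orientation: [3.139, 0.003, 1.607]
ft_force: [0.6, 0.1, 0.0]
grip_width: 0.0711
```

```bash
python3 -c "
from h import *
st(); 
plan([.3983,-.278,.008],92,1)
"
```

```text
13.22 [ 400.2 -278.7    9.5] [1.7984e+02 1.6000e-01 9.2090e+01] [0.6 0.1 0. ] 71.1
dist 3.0 rot [0.2 0.2 0.1] per row 2.5
[0.8, -1.9, 1.5] [0.16, 0.16, 0.09]
```

carry_out:
  steps:
    - {"linear":[0.6,-1.5,1],"rotation":[0.1,0.1,0],"gripper":66}
    - {"linear":[0,0,0.2],"rotation":[0,0,0],"gripper":60}
    - {"linear":[0,0,0],"rotation":[0,0,0],"gripper":52}
    - {"linear":[0,0,0],"rotation":[0,0,0],"gripper":42}
    - {"linear":[0,0,0],"rotation":[0,0,0],"gripper":42}
    - {"linear":[0,0,0],"rotation":[0,0,0],"gripper":42}

```text
time_s: 13.72
ee_pos: [0.3991, -0.2782, 0.009]
orientation: [3.139, 0.002, 1.608]
ft_force: [0.1, 0.7, -1.2]
grip_width: 0.0515
```

```bash
python3 -c "
from h import *
st(); 
plan([.3983,-.278,.008],92,1)
"
```

```text
13.72 [ 399.1 -278.2    9. ] [1.7987e+02 9.0000e-02 9.2100e+01] [ 0.1  0.7 -1.2] 51.5
dist 1.0 rot [0.1 0.1 0.1] per row 1.3
[0.2, -0.8, 1.0] [0.13, 0.09, 0.1]
```

carry_out:
  steps:
    - {"linear":[0,0,-8],"rotation":[0,0,0],"gripper":42}
    - {"linear":[0,0,-20],"rotation":[0,0,0],"gripper":42}
    - {"linear":[0,0,-35],"rotation":[0,0,0],"gripper":42}
    - {"linear":[4,0,-35],"rotation":[0,0,0],"gripper":42}
    - {"linear":[12,3,-20],"rotation":[0,0,0],"gripper":42}
    - {"linear":[20,6,-5],"rotation":[0,0,0],"gripper":42}

```text
time_s: 14.22
ee_pos: [0.4026, -0.2444, 0.1366]
orientation: [-3.136, 0.0, 1.598]
ft_force: [1.0, 0.7, -1.8]
grip_width: 0.0517
```

```bash
python3 -c "
from h import *
st(); 
plan([.4976,.0938,.12],97.5,9)
"
```

```text
14.22 [ 402.6 -244.4  136.6] [-1.797e+02  2.000e-02  9.156e+01] [ 1.   0.7 -1.8] 51.7
dist 352.0 rot [-0.3  0.  -5.9] per row 39.1
[37.3, 11.6, 1.8] [-0.03, 0.0, -0.66]
[37.1, 12.0, 1.8] [-0.03, 0.0, -0.66]
[37.0, 12.4, 1.8] [-0.03, 0.0, -0.66]
[36.8, 12.9, 1.8] [-0.03, 0.0, -0.66]
[36.7, 13.3, 1.8] [-0.03, 0.0, -0.66]
[36.5, 13.7, 1.8] [-0.03, 0.0, -0.66]
[36.4, 14.1, 1.8] [-0.03, 0.0, -0.66]
[36.2, 14.5, 1.8] [-0.03, 0.0, -0.66]
[36.0, 15.0, 1.8] [-0.03, 0.0, -0.66]
```

carry_out:
  steps:
    - {"linear":[34,11,1],"rotation":[0,0,-0.7],"gripper":42}
    - {"linear":[37,12,1],"rotation":[0,0,-0.7],"gripper":42}
    - {"linear":[37,12,1],"rotation":[0,0,-0.7],"gripper":42}
    - {"linear":[37,13,1],"rotation":[0,0,-0.7],"gripper":42}
    - {"linear":[37,13,1],"rotation":[0,0,-0.7],"gripper":42}
    - {"linear":[37,14,1],"rotation":[0,0,-0.7],"gripper":42}
    - {"linear":[37,14,1],"rotation":[0,0,-0.7],"gripper":42}
    - {"linear":[35,14,1],"rotation":[0,0,-0.7],"gripper":42}
    - {"linear":[30,12,1],"rotation":[0,0,-0.3],"gripper":42}
    - {"linear":[15,8,0],"rotation":[0,0,0],"gripper":42}
    - {"linear":[4,2,0],"rotation":[0,0,0],"gripper":42}
    - {"linear":[0,0,0],"rotation":[0,0,0],"gripper":42}

```text
time_s: 15.22
ee_pos: [0.5065, 0.1228, 0.1381]
orientation: [3.13, 0.001, 1.704]
ft_force: [1.4, 0.2, -0.6]
grip_width: 0.0521
```

```bash
python3 -c "
from h import *
st(); 
plan([.4976,.0938,.08],97.5,1)
"
```

```text
15.22 [506.5 122.8 138.1] [1.7935e+02 5.0000e-02 9.7620e+01] [ 1.4  0.2 -0.6] 52.1
dist 66.0 rot [0.6 0.  0.1] per row 65.6
[-27.5, -13.3, 58.0] [0.65, 0.05, 0.12]
```

carry_out:
  steps:
    - {"linear":[-10,-5,10],"rotation":[0.3,0,0],"gripper":42}
    - {"linear":[-12,-6,15],"rotation":[0.3,0,0],"gripper":42}
    - {"linear":[-5,-2,12],"rotation":[0,0,0],"gripper":42}
    - {"linear":[0,0,4],"rotation":[0,0,0],"gripper":42}
    - {"linear":[0,0,0],"rotation":[0,0,0],"gripper":42}
    - {"linear":[0,0,0],"rotation":[0,0,0],"gripper":42}

```text
time_s: 15.72
ee_pos: [0.4958, 0.0851, 0.098]
orientation: [3.141, 0.003, 1.695]
ft_force: [0.1, -0.0, -0.2]
grip_width: 0.0516
```

```bash
python3 -c "
from h import *
st(); 
plan([.4976,.0938,.07],97.5,1)
"
```

```text
15.72 [495.8  85.1  98. ] [1.7995e+02 1.7000e-01 9.7100e+01] [ 0.1 -0.  -0.2] 51.6
dist 29.0 rot [ 0.   0.2 -0.4] per row 29.4
[8.5, 2.9, 28.0] [0.05, 0.17, -0.4]
```

carry_out:
  steps:
    - {"linear":[3,1,8],"rotation":[0,0.1,-0.2],"gripper":42}
    - {"linear":[3,1,9],"rotation":[0,0.1,-0.2],"gripper":42}
    - {"linear":[1,0,5],"rotation":[0,0,0],"gripper":42}
    - {"linear":[0,0,0],"rotation":[0,0,0],"gripper":42}
    - {"linear":[0,0,0],"rotation":[0,0,0],"gripper":42}

```text
time_s: 16.13
ee_pos: [0.4984, 0.0935, 0.0755]
orientation: [3.138, -0.002, 1.702]
ft_force: [0.1, -0.1, -1.0]
grip_width: 0.0519
```

```bash
python3 -c "
from h import *
st(); 
plan([.4976,.0938,.063],97.5,1)
"
```

```text
16.13 [498.4  93.5  75.5] [ 1.7977e+02 -1.0000e-01  9.7540e+01] [ 0.1 -0.1 -1. ] 51.9
dist 13.0 rot [ 0.2 -0.1  0. ] per row 12.6
[0.4, -0.8, 12.5] [0.23, -0.1, 0.04]
```

carry_out:
  steps:
    - {"linear":[0.2,-0.5,5],"rotation":[0.2,-0.1,0],"gripper":42}
    - {"linear":[0.2,-0.5,4],"rotation":[0,0,0],"gripper":42}
    - {"linear":[0,0,2],"rotation":[0,0,0],"gripper":42}
    - {"linear":[0,0,0],"rotation":[0,0,0],"gripper":42}
    - {"linear":[0,0,0],"rotation":[0,0,0],"gripper":42}

```text
time_s: 16.55
ee_pos: [0.4974, 0.0944, 0.0633]
orientation: [3.141, 0.0, 1.704]
ft_force: [-0.4, 0.4, 0.2]
grip_width: 0.0519
```

```bash
python3 -c "
from h import *
st(); 
plan([.4976,.0938,.061],97.5,1)
"
```

```text
16.55 [497.4  94.4  63.3] [1.7999e+02 1.0000e-02 9.7610e+01] [-0.4  0.4  0.2] 51.9
dist 2.0 rot [0.  0.  0.1] per row 2.4
[-0.7, 0.1, 2.3] [0.01, 0.01, 0.11]
```

carry_out:
  steps:
    - {"linear":[-0.6,0,1],"rotation":[0,0,0.1],"gripper":42}
    - {"linear":[-0.2,0,0.8],"rotation":[0,0,0],"gripper":42}
    - {"linear":[0,0,0.6],"rotation":[0,0,0],"gripper":42}
    - {"linear":[0,0,0.4],"rotation":[0,0,0],"gripper":42}

```text
time_s: 16.88
ee_pos: [0.4978, 0.0935, 0.0609]
orientation: [3.141, -0.0, 1.701]
ft_force: [-3.0, -0.1, 7.4]
grip_width: 0.0519
```

```bash
python3 -c "
from h import *
st(); 
plan([.4976,.0938,.061],97.5,1)
"
```

```text
16.88 [497.8  93.5  60.9] [179.96  -0.    97.49] [-3.  -0.1  7.4] 51.9
dist 0.0 rot [ 0. -0. -0.] per row 0.3
[0.3, -0.1, -0.1] [0.04, -0.0, -0.01]
```

Contact at the expected height; release, rise and look.

carry_out:
  steps:
    - {"linear":[0,0,0],"rotation":[0,0,0],"gripper":52}
    - {"linear":[0,0,0],"rotation":[0,0,0],"gripper":56}
    - {"linear":[0,0,0],"rotation":[0,0,0],"gripper":62}
    - {"linear":[0,0,0],"rotation":[0,0,0],"gripper":70}
    - {"linear":[0,0,-10],"rotation":[0,0,0],"gripper":75}
    - {"linear":[0,0,-25],"rotation":[0,0,0],"gripper":86}
    - {"linear":[0,0,-30],"rotation":[0,0,0],"gripper":91.9}
    - {"linear":[0,-10,-30],"rotation":[0,0,0],"gripper":91.9}
    - {"linear":[0,-15,-25],"rotation":[0,0,0],"gripper":91.9}
    - {"linear":[0,-5,-10],"rotation":[0,0,0],"gripper":91.9}
    - {"linear":[0,0,0],"rotation":[0,0,0],"gripper":91.9}
    - {"linear":[0,0,0],"rotation":[0,0,0],"gripper":91.9}

```text
time_s: 17.88
ee_pos: [0.4677, 0.0886, 0.2007]
orientation: [3.138, -0.0, 1.699]
ft_force: [0.0, -0.3, -0.3]
grip_width: 0.0917
```

```bash
python3 -c "
from h import *
st(); im,c,T=wshot('pics/w9.png');st()
X=proj(c,[[.497,.0935,.086]])[0]
k,ce=blob(im,'white',X,13); print(ce,rect(c,k,.086))
k,ce=blob(im,'board',X); print(ce,rect(c,k,.012))
k,ce=blob(im,'pine',proj(c,[[.684,-.003,.028]])[0],5); print(ce,rect(c,k,.028))
plan([.672,-.003,.2],90,7)
"
```

```text
17.88 [467.7  88.6 200.7] [ 1.7981e+02 -2.0000e-02  9.7360e+01] [ 0.  -0.3 -0.3] 91.7
17.93 [467.9  88.5 200.4] [179.83   0.    97.35] [-0.6 -0.4  0.9] 92.0
[323.22404844 210.85005767] (array([488.5,  92.6]), array([44.7, 89. ]), 7.34)
[321.96952768 179.15286948] (array([496.4,  93.5]), array([ 86.7, 126. ]), 7.34)
[240.69514238 304.58961474] (array([654.2,   0.7]), array([37.3, 44.7]), 87.85)
dist 224.0 rot [ 0.2 -0.   7.4] per row 32.0
[-16.7, 27.2, 0.1] [0.02, -0.0, 1.05]
[-16.2, 27.6, 0.1] [0.02, -0.0, 1.05]
[-15.7, 27.8, 0.1] [0.02, -0.0, 1.05]
[-15.2, 28.1, 0.1] [0.02, -0.0, 1.05]
[-14.7, 28.4, 0.1] [0.02, -0.0, 1.05]
[-14.1, 28.7, 0.1] [0.02, -0.0, 1.05]
[-13.6, 28.9, 0.1] [0.02, -0.0, 1.05]
```

View pics/w9.png

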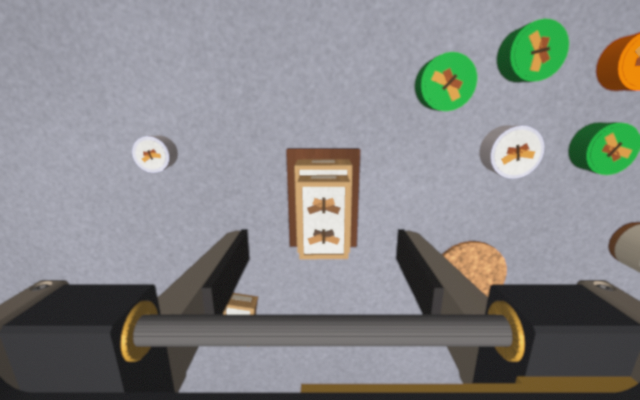

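```bash
python3 -c "
from h import *
im=cv2.imread('pics/w9.png');c=cam('wrist',pose())
X=proj(c,[[.497,.0935,.086]])[0]
for q in (3,5,7):
  k,ce=blob(im,'white',X+[0,6],q); print(ce,rect(c,k,.086),k.min(0),k.max(0))
"
```

```text
[323.28951256 219.27375677] (array([496.9,  93.8]), array([41.7, 71.9]), 7.29) [303 187] [344 253]
[323.30558229 219.22762271] (array([496.9,  93.8]), array([41.7, 71.9]), 7.29) [303 187] [344 253]
[323.36248873 219.67267809] (array([496.9,  93.8]), array([41.7, 71.9]), 7.29) [303 187] [344 253]
```

carry_out:
  steps:
    - {"linear":[-16,26,0],"rotation":[0,0,1],"gripper":91.9}
    - {"linear":[-16,28,0],"rotation":[0,0,1],"gripper":91.9}
    - {"linear":[-16,28,0],"rotation":[0,0,1],"gripper":91.9}
    - {"linear":[-15,28,0],"rotation":[0,0,1],"gripper":91.9}
    - {"linear":[-15,28,1],"rotation":[0,0,1],"gripper":91.9}
    - {"linear":[-14,28,1],"rotation":[0,0,1],"gripper":91.9}
    - {"linear":[-12,22,1],"rotation":[0,0,1],"gripper":91.9}
    - {"linear":[-5,8,0],"rotation":[0,0,0],"gripper":91.9}
    - {"linear":[0,0,0],"rotation":[0,0,0],"gripper":91.9}
    - {"linear":[0,0,0],"rotation":[0,0,0],"gripper":91.9}

```text
time_s: 18.77
ee_pos: [0.6761, -0.0098, 0.1786]
orientation: [-3.121, 0.005, 1.576]
ft_force: [-0.4, -0.2, -0.2]
grip_width: 0.0919
```

```bash
python3 -c "
from h import *
st(); im,c,T=wshot('pics/w10.png');st()
X=proj(c,[[.682,-.003,.028]])[0]; print(X)
k,ce=blob(im,'white',X,7); print(ce,rect(c,k,.028),k.min(0),k.max(0))
plan([.683,-.003,.09],88,4)
"
```

```text
18.77 [676.1  -9.8 178.6] [-178.85    0.3    90.31] [-0.4 -0.2 -0.2] 91.9
18.82 [675.6  -9.6 178.5] [-178.81    0.3    90.33] [0.5 0.2 0.5] 91.9
[328.6644802  192.62833308]
[329.38757655 195.82939633] (array([686.5,  -2.2]), array([31.9, 53. ]), -2.58) [315 173] [345 219]
dist 89.0 rot [-1.2  0.3  2.3] per row 22.3
[1.8, 2.3, 22.1] [-0.3, 0.08, 0.58]
[1.8, 2.2, 22.1] [-0.3, 0.08, 0.58]
[1.7, 2.1, 22.1] [-0.3, 0.08, 0.58]
[1.7, 1.9, 22.1] [-0.3, 0.08, 0.58]
```

View pics/w10.png

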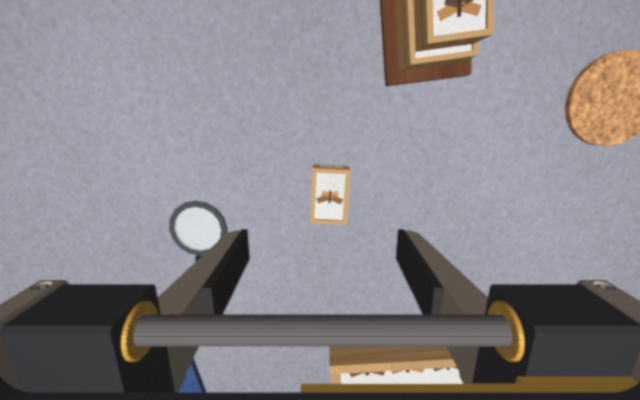

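carry_out:
  steps:
    - {"linear":[2,3,15],"rotation":[-0.4,0.1,0.9],"gripper":91.9}
    - {"linear":[3,3,22],"rotation":[-0.4,0.1,0.9],"gripper":91.9}
    - {"linear":[2,2,20],"rotation":[-0.3,0.1,0.9],"gripper":91.9}
    - {"linear":[0,0,10],"rotation":[0,0,0],"gripper":85}
    - {"linear":[0,0,0],"rotation":[0,0,0],"gripper":80}
    - {"linear":[0,0,0],"rotation":[0,0,0],"gripper":76}

```text
time_s: 19.32
ee_pos: [0.679, 0.0021, 0.1088]
orientation: [-3.138, -0.003, 1.532]
ft_force: [-0.1, 0.6, 0.7]
grip_width: 0.0773
```

```bash
python3 -c "
from h import *
st(); im,c,T=wshot('pics/w11.png');st()
X=proj(c,[[.686,-.003,.028]])[0]; print(X)
k,ce=blob(im,'white',X,9); print(ce,rect(c,k,.028),k.min(0),k.max(0))
plan([.686,-.0022,.04],87.4,1)
"
```

```text
19.32 [679.    2.1 108.8] [-1.7978e+02 -1.6000e-01  8.7800e+01] [-0.1  0.6  0.7] 77.3
19.37 [679.1   2.2 109. ] [-1.7979e+02 -1.7000e-01  8.7810e+01] [0.1 0.2 0.2] 76.2
[315.9848172 212.204139 ]
[317.09664582 211.05969301] (array([686.1,  -2. ]), array([31.8, 51.8]), -2.26) [299 184] [335 239]
dist 69.0 rot [-0.2 -0.2  0.4] per row 69.5
[-4.3, 7.3, 68.9] [-0.21, -0.17, 0.41]
```

carry_out:
  steps:
    - {"linear":[-2,4,12],"rotation":[-0.1,-0.1,0.1],"gripper":76}
    - {"linear":[-2,3,22],"rotation":[-0.1,-0.1,0.1],"gripper":76}
    - {"linear":[0,0,22],"rotation":[0,0,0],"gripper":76}
    - {"linear":[0,0,8],"rotation":[0,0,0],"gripper":76}
    - {"linear":[0,0,0],"rotation":[0,0,0],"gripper":76}
    - {"linear":[0,0,0],"rotation":[0,0,0],"gripper":76}

```text
time_s: 19.87
ee_pos: [0.6912, -0.0026, 0.0478]
orientation: [3.13, -0.0, 1.53]
ft_force: [0.4, 0.6, -0.0]
grip_width: 0.0759
```

```bash
python3 -c "
from h import *
st(); 
plan([.686,-.002,.005],87.65,1)
"
```

```text
19.87 [691.2  -2.6  47.8] [ 1.7936e+02 -3.0000e-02  8.7660e+01] [ 0.4  0.6 -0. ] 75.9
dist 43.0 rot [ 0.6 -0.   0. ] per row 43.1
[0.4, -5.7, 42.7] [0.64, -0.03, 0.01]
```

carry_out:
  steps:
    - {"linear":[0.2,-3,9],"rotation":[0.3,0,0],"gripper":76}
    - {"linear":[0.2,-3,14],"rotation":[0.3,0,0],"gripper":76}
    - {"linear":[0,-2,12],"rotation":[0,0,0],"gripper":76}
    - {"linear":[0,0,2],"rotation":[0,0,0],"gripper":70}
    - {"linear":[0,0,0],"rotation":[0,0,0],"gripper":66}
    - {"linear":[0,0,0],"rotation":[0,0,0],"gripper":62}

```text
time_s: 20.37
ee_pos: [0.6845, -0.0019, 0.01]
orientation: [3.138, -0.001, 1.53]
ft_force: [0.0, 0.7, 1.0]
grip_width: 0.0623
```

```bash
python3 -c "
from h import *
st(); 
plan([.686,-.002,.005],87.65,1)
"
```

```text
20.37 [684.5  -1.9  10. ] [ 1.7977e+02 -5.0000e-02  8.7670e+01] [0.  0.7 1. ] 62.3
dist 5.0 rot [ 0.2 -0.1  0. ] per row 5.2
[-0.0, 1.5, 5.0] [0.23, -0.05, 0.02]
```

carry_out:
  squeeze: 15
  steps:
    - {"linear":[0,1.2,3.5],"rotation":[0.2,0,0],"gripper":60}
    - {"linear":[0,0.3,1],"rotation":[0,0,0],"gripper":55}
    - {"linear":[0,0,0],"rotation":[0,0,0],"gripper":48}
    - {"linear":[0,0,0],"rotation":[0,0,0],"gripper":40}
    - {"linear":[0,0,0],"rotation":[0,0,0],"gripper":33}
    - {"linear":[0,0,0],"rotation":[0,0,0],"gripper":33}
    - {"linear":[0,0,0],"rotation":[0,0,0],"gripper":33}

```text
time_s: 20.95
ee_pos: [0.6873, -0.002, 0.0064]
orientation: [3.139, -0.001, 1.53]
ft_force: [0.8, 0.3, -0.0]
grip_width: 0.0419
```

```bash
python3 -c "
from h import *
st(); 
plan([.686,-.002,.005],87.65,1)
"
```

```text
20.95 [687.3  -2.    6.4] [ 1.7986e+02 -6.0000e-02  8.7670e+01] [ 0.8  0.3 -0. ] 41.9
dist 2.0 rot [ 0.1 -0.1  0. ] per row 1.9
[-0.1, -1.3, 1.4] [0.14, -0.06, 0.02]
```

carry_out:
  steps:
    - {"linear":[0,0,-8],"rotation":[0,0,0],"gripper":33}
    - {"linear":[0,0,-20],"rotation":[0,0,0],"gripper":33}
    - {"linear":[0,0,-35],"rotation":[0,0,0],"gripper":33}
    - {"linear":[0,0,-38],"rotation":[0,0,0],"gripper":33}
    - {"linear":[0,0,-38],"rotation":[0,0,0],"gripper":33}
    - {"linear":[0,0,-25],"rotation":[0,0,0],"gripper":33}
    - {"linear":[0,0,-5],"rotation":[0,0,0],"gripper":33}
    - {"linear":[0,0,0],"rotation":[0,0,0],"gripper":33}

```text
time_s: 21.62
ee_pos: [0.6852, -0.0027, 0.1841]
orientation: [-3.14, -0.001, 1.529]
ft_force: [0.1, 0.2, -1.3]
grip_width: 0.042
```

```bash
python3 -c "
from h import *
st(); 
plan([.4981,.094,.15],97.4,7)
"
```

```text
21.62 [685.2  -2.7 184.1] [-1.7991e+02 -4.0000e-02  8.7610e+01] [ 0.1  0.2 -1.3] 42.0
dist 213.0 rot [-0.1 -0.1 -9.8] per row 30.5
[12.7, -27.3, 4.9] [-0.01, -0.01, -1.4]
[13.3, -27.0, 4.9] [-0.01, -0.01, -1.4]
[14.0, -26.6, 4.9] [-0.01, -0.01, -1.4]
[14.6, -26.3, 4.9] [-0.01, -0.01, -1.4]
[15.3, -25.9, 4.9] [-0.01, -0.01, -1.4]
[15.9, -25.5, 4.9] [-0.01, -0.01, -1.4]
[16.5, -25.1, 4.9] [-0.01, -0.01, -1.4]
```

carry_out:
  steps:
    - {"linear":[10,-20,1],"rotation":[0,0,-1.4],"gripper":33}
    - {"linear":[13,-27,3],"rotation":[0,0,-1.4],"gripper":33}
    - {"linear":[14,-27,3],"rotation":[0,0,-1.4],"gripper":33}
    - {"linear":[15,-27,3],"rotation":[0,0,-1.4],"gripper":33}
    - {"linear":[15,-26,3],"rotation":[0,0,-1.4],"gripper":33}
    - {"linear":[15,-25,3],"rotation":[0,0,-1.4],"gripper":33}
    - {"linear":[12,-18,3],"rotation":[0,0,-1.2],"gripper":33}
    - {"linear":[5,-8,2],"rotation":[0,0,0],"gripper":33}
    - {"linear":[0,0,0],"rotation":[0,0,0],"gripper":33}
    - {"linear":[0,0,0],"rotation":[0,0,0],"gripper":33}

```text
time_s: 22.45
ee_pos: [0.4859, 0.0908, 0.15]
orientation: [-3.122, 0.004, 1.706]
ft_force: [0.8, 0.2, -0.8]
grip_width: 0.0418
```

```bash
python3 -c "
from h import *
st(); 
plan([.4981,.094,.12],97.4,1)
"
```

```text
22.45 [485.9  90.8 150. ] [-178.88    0.23   97.73] [ 0.8  0.2 -0.8] 41.8
dist 33.0 rot [-1.1  0.2  0.3] per row 32.5
[1.6, 13.1, 29.7] [-1.12, 0.24, 0.33]
```

carry_out:
  steps:
    - {"linear":[0.5,4,6],"rotation":[-0.4,0.1,0.1],"gripper":33}
    - {"linear":[0.5,5,10],"rotation":[-0.4,0.1,0.1],"gripper":33}
    - {"linear":[0,2,8],"rotation":[-0.2,0,0.1],"gripper":33}
    - {"linear":[0,0,2],"rotation":[0,0,0],"gripper":33}
    - {"linear":[0,0,0],"rotation":[0,0,0],"gripper":33}
    - {"linear":[0,0,0],"rotation":[0,0,0],"gripper":33}

```text
time_s: 22.95
ee_pos: [0.5006, 0.09, 0.1198]
orientation: [-3.141, 0.004, 1.695]
ft_force: [0.2, -0.2, -0.7]
grip_width: 0.0417
```

```bash
python3 -c "
from h import *
st(); 
plan([.4981,.094,.095],97.4,1)
"
```

```text
22.95 [500.6  90.  119.8] [-179.96    0.22   97.11] [ 0.2 -0.2 -0.7] 41.7
dist 25.0 rot [-0.   0.2 -0.3] per row 25.3
[4.4, -2.0, 24.8] [-0.04, 0.22, -0.29]
```

carry_out:
  steps:
    - {"linear":[1.5,-1,6],"rotation":[0,0.1,-0.1],"gripper":33}
    - {"linear":[1.5,-1,8],"rotation":[0,0.1,-0.1],"gripper":33}
    - {"linear":[0.5,0,4],"rotation":[0,0,0],"gripper":33}
    - {"linear":[0,0,0],"rotation":[0,0,0],"gripper":33}
    - {"linear":[0,0,0],"rotation":[0,0,0],"gripper":33}

```text
time_s: 23.37
ee_pos: [0.4985, 0.0931, 0.1003]
orientation: [3.142, 0.0, 1.698]
ft_force: [-0.6, -1.2, -0.0]
grip_width: 0.0421
```

```bash
python3 -c "
from h import *
st(); 
plan([.4981,.094,.0924],97.4,1)
"
```

```text
23.37 [498.5  93.1 100.3] [180.     0.    97.28] [-0.6 -1.2 -0. ] 42.1
dist 8.0 rot [ 0.   0.  -0.1] per row 7.9
[0.9, -0.3, 7.9] [0.0, 0.0, -0.12]
```

carry_out:
  steps:
    - {"linear":[0.4,-0.2,3],"rotation":[0,0,-0.1],"gripper":33}
    - {"linear":[0.4,-0.1,2],"rotation":[0,0,0],"gripper":33}
    - {"linear":[0,0,1],"rotation":[0,0,0],"gripper":33}
    - {"linear":[0,0,0],"rotation":[0,0,0],"gripper":33}

```text
time_s: 23.7
ee_pos: [0.4983, 0.0942, 0.0941]
orientation: [3.141, -0.0, 1.7]
ft_force: [-0.1, -0.4, -1.6]
grip_width: 0.0421
```

```bash
python3 -c "
from h import *
st(); 
plan([.4981,.094,.0924],97.4,1)
"
```

```text
23.7 [498.3  94.2  94.1] [ 1.7995e+02 -2.0000e-02  9.7420e+01] [-0.1 -0.4 -1.6] 42.1
dist 2.0 rot [ 0.1 -0.   0. ] per row 1.7
[-0.2, -0.2, 1.7] [0.05, -0.02, 0.02]
```

carry_out:
  steps:
    - {"linear":[-0.2,-0.2,0.9],"rotation":[0,0,0],"gripper":33}
    - {"linear":[0,0,0.6],"rotation":[0,0,0],"gripper":33}
    - {"linear":[0,0,0.5],"rotation":[0,0,0],"gripper":33}

```text
time_s: 23.95
ee_pos: [0.4984, 0.0941, 0.0922]
orientation: [3.14, -0.0, 1.7]
ft_force: [-0.8, 0.4, -0.3]
grip_width: 0.0419
```

```bash
python3 -c "
from h import *
st(); 
plan([.4981,.094,.0924],97.4,1)
"
```

```text
23.95 [498.4  94.1  92.2] [ 1.7991e+02 -3.0000e-02  9.7420e+01] [-0.8  0.4 -0.3] 41.9
dist 0.0 rot [ 0.1 -0.   0. ] per row 0.3
[-0.1, -0.3, -0.2] [0.09, -0.03, 0.02]
```

carry_out:
  steps:
    - {"linear":[-0.1,-0.3,0.4],"rotation":[0,0,0],"gripper":33}
    - {"linear":[0,0,0.4],"rotation":[0,0,0],"gripper":33}

```text
time_s: 24.12
ee_pos: [0.4983, 0.094, 0.0919]
orientation: [3.14, -0.001, 1.7]
ft_force: [-2.7, -0.9, 7.7]
grip_width: 0.042
```

```bash
python3 -c "
from h import *
st()"
```

```text
24.12 [498.3  94.   91.9] [ 1.799e+02 -5.000e-02  9.742e+01] [-2.7 -0.9  7.7] 42.0
```

carry_out:
  steps:
    - {"linear":[0,0,0],"rotation":[0,0,0],"gripper":42}
    - {"linear":[0,0,0],"rotation":[0,0,0],"gripper":46}
    - {"linear":[0,0,0],"rotation":[0,0,0],"gripper":52}
    - {"linear":[0,0,0],"rotation":[0,0,0],"gripper":60}
    - {"linear":[0,0,-10],"rotation":[0,0,0],"gripper":68}
    - {"linear":[0,0,-25],"rotation":[0,0,0],"gripper":80}
    - {"linear":[0,0,-30],"rotation":[0,0,0],"gripper":91.9}
    - {"linear":[0,-10,-30],"rotation":[0,0,0],"gripper":91.9}
    - {"linear":[0,-15,-25],"rotation":[0,0,0],"gripper":91.9}
    - {"linear":[0,-5,-10],"rotation":[0,0,0],"gripper":91.9}
    - {"linear":[0,0,0],"rotation":[0,0,0],"gripper":91.9}
    - {"linear":[0,0,0],"rotation":[0,0,0],"gripper":91.9}

```text
time_s: 25.12
ee_pos: [0.4677, 0.0888, 0.2312]
orientation: [3.139, -0.0, 1.698]
ft_force: [-0.3, -0.2, 0.2]
grip_width: 0.0921
```

```bash
python3 -c "
from h import *
st(); im,c,T=wshot('pics/w12.png');st()
X=proj(c,[[.497,.0935,.114]])[0]
for q in (3,5):
  k,ce=blob(im,'white',X+[0,6],q); print(ce,rect(c,k,.114),k.min(0),k.max(0))
k,ce=blob(im,'board',X); print(ce,rect(c,k,.012))
plan([.407,.303,.2],97,7)
"
```

```text
25.12 [467.7  88.8 231.2] [ 1.7983e+02 -2.0000e-02  9.7290e+01] [-0.3 -0.2  0.2] 92.1
25.17 [467.8  88.7 231. ] [179.84  -0.    97.29] [ 1.6  0.3 -0.4] 91.7
[323.44105523 219.83429514] (array([497.7,  94.4]), array([31.9, 51.7]), 7.27) [308 197] [339 244]
[323.5        219.88701923] (array([497.7,  94.4]), array([31.9, 51.7]), 7.27) [308 197] [339 244]
[322.6835443  189.03797468] (array([490.4,  93.2]), array([ 4.2, 48.6]), -82.73)
dist 225.0 rot [ 0.2 -0.   0.3] per row 32.1
[31.5, -4.7, 4.4] [0.02, -0.0, 0.04]
[31.5, -4.8, 4.4] [0.02, -0.0, 0.04]
[31.5, -4.8, 4.4] [0.02, -0.0, 0.04]
[31.5, -4.8, 4.4] [0.02, -0.0, 0.04]
[31.5, -4.8, 4.4] [0.02, -0.0, 0.04]
[31.4, -4.8, 4.4] [0.02, -0.0, 0.04]
[31.4, -4.9, 4.4] [0.02, -0.0, 0.04]
```

View pics/w12.png

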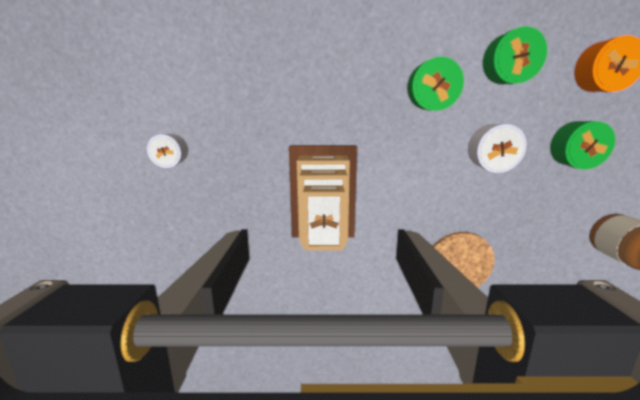

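carry_out:
  steps:
    - {"linear":[30,-4,3],"rotation":[0,0,0],"gripper":91.9}
    - {"linear":[32,-5,4],"rotation":[0,0,0],"gripper":91.9}
    - {"linear":[32,-5,4],"rotation":[0,0,0],"gripper":91.9}
    - {"linear":[32,-5,5],"rotation":[0,0,0],"gripper":91.9}
    - {"linear":[32,-5,6],"rotation":[0,0,0],"gripper":91.9}
    - {"linear":[32,-5,6],"rotation":[0,0,0],"gripper":91.9}
    - {"linear":[24,-4,6],"rotation":[0,0,0],"gripper":91.9}
    - {"linear":[6,-1,3],"rotation":[0,0,0],"gripper":91.9}
    - {"linear":[0,0,0],"rotation":[0,0,0],"gripper":91.9}
    - {"linear":[0,0,0],"rotation":[0,0,0],"gripper":91.9}

```text
time_s: 26.0
ee_pos: [0.4045, 0.3069, 0.1809]
orientation: [-3.133, 0.013, 1.69]
ft_force: [-0.3, -0.2, -0.5]
grip_width: 0.0918
```

```bash
python3 -c "
from h import *
st(); im,c,T=wshot('pics/w13.png');st()
X=proj(c,[[.4065,.3056,.03]])[0]; print(X)
for q in (3,5,9):
  k,ce=blob(im,'tin',X,q); print(ce,circ(c,k,.03),k.min(0),k.max(0))
plan([.4065,.3056,.07],97,4)
"
```

```text
26.0 [404.5 306.9 180.9] [-179.48    0.74   96.8 ] [-0.3 -0.2 -0.5] 91.8
26.05 [404.6 306.4 181. ] [-179.48    0.74   96.75] [-1.1  0.3 -0.3] 91.8
[322.15864178 187.52020852]
[314.68635671 188.65205793] (array([410.8, 289.6]), array([ 71.4, 102.6])) [263 161] [353 221]
[341.93421053 147.55263158] (array([360.5, 320.9]), array([ 7.3, 20.4])) [335 139] [347 155]
[279.52826087 182.04607023] (array([398.8, 243.1]), array([202.6, 262.4])) [182  50] [367 262]
dist 111.0 rot [-0.5  0.7 -0.3] per row 27.7
[0.1, 0.7, 27.7] [-0.13, 0.19, -0.06]
[0.0, 0.6, 27.7] [-0.13, 0.19, -0.06]
[-0.1, 0.6, 27.7] [-0.13, 0.19, -0.06]
[-0.2, 0.5, 27.7] [-0.13, 0.19, -0.06]
```

View pics/w13.png

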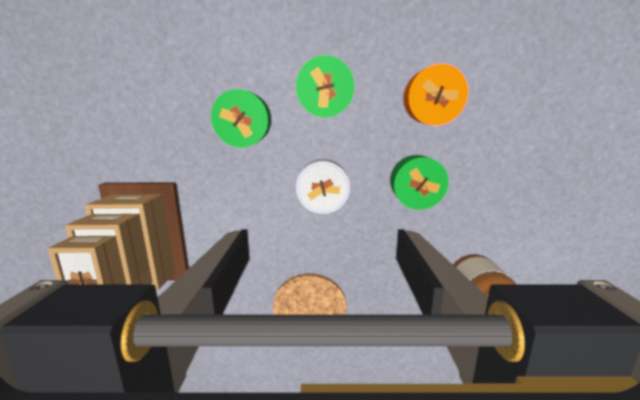

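```bash
sed -i "s/m=(v>185)&(s<60)/m=(v>205)\&(s<40)/" h.py; python3 -c "
from h import *
im=cv2.imread('pics/w13.png');c=cam('wrist',pose())
print(im[186,340:356].tolist(), im[150,300])
for q in (3,5,9):
  k,ce=blob(im,'tin',(322,187),q); print(ce,circ(c,k,.03),k.min(0),k.max(0))
"
```

```text
[[213, 226, 235], [227, 234, 237], [233, 237, 238], [235, 238, 239], [234, 237, 238], [234, 235, 235], [234, 230, 230], [233, 225, 225], [230, 219, 219], [220, 208, 207], [197, 184, 183], [183, 171, 170], [180, 169, 168], [181, 170, 169], [180, 168, 167], [178, 167, 165]] [180 169 169]
[322.28501094 187.20787746] (array([407.3, 305.3]), array([59.4, 60.5])) [296 162] [349 213]
[322.28300866 187.21103896] (array([407.3, 305.3]), array([59.4, 60.5])) [296 162] [349 213]
[322.4        187.39740933] (array([407.3, 305.3]), array([59.4, 60.5])) [296 162] [349 213]
```

carry_out:
  steps:
    - {"linear":[0,0,15],"rotation":[-0.2,0.3,-0.1],"gripper":85}
    - {"linear":[-0.5,0,28],"rotation":[-0.2,0.3,-0.1],"gripper":80}
    - {"linear":[-0.5,0,30],"rotation":[0,0,0],"gripper":78}
    - {"linear":[0,0,20],"rotation":[0,0,0],"gripper":78}
    - {"linear":[0,0,5],"rotation":[0,0,0],"gripper":78}
    - {"linear":[0,0,0],"rotation":[0,0,0],"gripper":78}
    - {"linear":[0,0,0],"rotation":[0,0,0],"gripper":78}

```text
time_s: 26.63
ee_pos: [0.4131, 0.295, 0.0834]
orientation: [3.136, 0.002, 1.674]
ft_force: [0.6, 0.1, 0.6]
grip_width: 0.0781
```

```bash
python3 -c "
from h import *
st(); 
plan([.4073,.3053,.0065],97,1)
im,c,T=wshot('pics/w14.png')
k,ce=blob(im,'tin',proj(c,[[.4073,.3053,.03]])[0],5); print(ce,circ(c,k,.03),k.min(0),k.max(0))
"
```

```text
26.63 [413.1 295.   83.4] [1.7968e+02 9.0000e-02 9.5920e+01] [0.6 0.1 0.6] 78.1
dist 78.0 rot [ 0.3  0.1 -1.1] per row 77.8
[10.9, -5.1, 76.8] [0.32, 0.09, -1.08]
[335.97719498 206.5290764 ] (array([406.9, 305.8]), array([59.4, 60.2])) [298 172] [374 242]
```

carry_out:
  steps:
    - {"linear":[4,-2,6],"rotation":[0.2,0.1,-0.4],"gripper":80}
    - {"linear":[4,-2,8],"rotation":[0.1,0,-0.4],"gripper":80}
    - {"linear":[1.5,-1,10],"rotation":[0,0,-0.2],"gripper":80}
    - {"linear":[0,0,8],"rotation":[0,0,0],"gripper":80}
    - {"linear":[0,0,0],"rotation":[0,0,0],"gripper":80}
    - {"linear":[0,0,0],"rotation":[0,0,0],"gripper":80}

```text
time_s: 27.18
ee_pos: [0.4091, 0.3076, 0.0526]
orientation: [3.135, -0.006, 1.694]
ft_force: [0.2, -0.5, -0.8]
grip_width: 0.0799
```

```bash
python3 -c "
from h import *
st(); 
plan([.407,.3056,.0065],97,1)
"
```

```text
27.18 [409.1 307.6  52.6] [179.62  -0.36  97.07] [ 0.2 -0.5 -0.8] 79.9
dist 46.0 rot [ 0.4 -0.4  0.1] per row 46.2
[-2.0, -2.7, 46.0] [0.38, -0.36, 0.07]
```

carry_out:
  steps:
    - {"linear":[-1,-1.5,9],"rotation":[0.2,-0.2,0],"gripper":80}
    - {"linear":[-1,-1.5,14],"rotation":[0.2,-0.2,0],"gripper":80}
    - {"linear":[0,-1,12],"rotation":[0,0,0],"gripper":80}
    - {"linear":[0,0,4],"rotation":[0,0,0],"gripper":78}
    - {"linear":[0,0,0],"rotation":[0,0,0],"gripper":78}
    - {"linear":[0,0,0],"rotation":[0,0,0],"gripper":76}

```text
time_s: 27.68
ee_pos: [0.4047, 0.3045, 0.0087]
orientation: [-3.139, 0.003, 1.694]
ft_force: [0.4, 0.2, -0.1]
grip_width: 0.076
```

```bash
python3 -c "
from h import *
st(); 
plan([.407,.3056,.0065],97,1)
"
```

```text
27.68 [404.7 304.5   8.7] [-1.7987e+02  1.6000e-01  9.7070e+01] [ 0.4  0.2 -0.1] 76.0
dist 3.0 rot [-0.1  0.2  0.1] per row 3.4
[0.9, 2.4, 2.2] [-0.13, 0.16, 0.07]
```

carry_out:
  steps:
    - {"linear":[0.7,1.8,1.5],"rotation":[-0.1,0.1,0],"gripper":74}
    - {"linear":[0.2,0.5,0.4],"rotation":[0,0,0],"gripper":70}
    - {"linear":[0,0,0],"rotation":[0,0,0],"gripper":66}
    - {"linear":[0,0,0],"rotation":[0,0,0],"gripper":60}
    - {"linear":[0,0,0],"rotation":[0,0,0],"gripper":50}
    - {"linear":[0,0,0],"rotation":[0,0,0],"gripper":50}
    - {"linear":[0,0,0],"rotation":[0,0,0],"gripper":50}

```text
time_s: 28.27
ee_pos: [0.4082, 0.3063, 0.0079]
orientation: [3.14, -0.001, 1.694]
ft_force: [-0.0, -0.2, -0.9]
grip_width: 0.0597
```

```bash
python3 -c "
from h import *
st(); 
plan([.407,.3056,.0065],97,1)
im,c,T=wshot('pics/w15.png')
"
```

```text
28.27 [408.2 306.3   7.9] [ 1.7989e+02 -3.0000e-02  9.7050e+01] [-0.  -0.2 -0.9] 59.7
dist 2.0 rot [ 0.1 -0.   0. ] per row 2.0
[-0.5, -1.3, 1.4] [0.11, -0.03, 0.05]
```

View pics/w15.png

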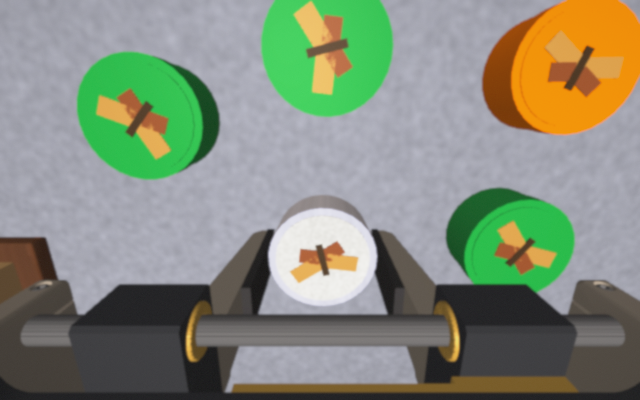

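```bash
python3 -c "
from h import *
im=cv2.imread('pics/w15.png');T=pose();c=cam('wrist',T)
k,ce=blob(im,'tin',(323,257),5); r=circ(c,k,.03); print(ce,r)
d=np.r_[r[0],30]-T[:3,3]*1000; print(T[:3,:3].T@d)
plan([.64,.309,.19],97,8)
"
```

```text
[321.96041078 256.0093764 ] (array([407.3, 306.7]), array([59.2, 60. ]))
[  0.52578029  -0.81427607 -22.07319798]
dist 295.0 rot [ 0.1 -0.   0. ] per row 36.8
[-3.2, 28.8, -22.7] [0.01, -0.0, 0.01]
[-3.2, 28.8, -22.7] [0.01, -0.0, 0.01]
[-3.2, 28.8, -22.7] [0.01, -0.0, 0.01]
[-3.2, 28.8, -22.7] [0.01, -0.0, 0.01]
[-3.2, 28.8, -22.7] [0.01, -0.0, 0.01]
[-3.2, 28.8, -22.7] [0.01, -0.0, 0.01]
[-3.2, 28.8, -22.7] [0.01, -0.0, 0.01]
[-3.2, 28.8, -22.8] [0.01, -0.0, 0.01]
```

carry_out:
  steps:
    - {"linear":[0,0,-8],"rotation":[0,0,0],"gripper":50}
    - {"linear":[0,0,-20],"rotation":[0,0,0],"gripper":50}
    - {"linear":[0,0,-35],"rotation":[0,0,0],"gripper":50}
    - {"linear":[0,5,-38],"rotation":[0,0,0],"gripper":50}
    - {"linear":[0,15,-38],"rotation":[0,0,0],"gripper":50}
    - {"linear":[-3,30,-25],"rotation":[0,0,0],"gripper":50}
    - {"linear":[-4,38,-8],"rotation":[0,0,0],"gripper":50}
    - {"linear":[-4,40,0],"rotation":[0,0,0],"gripper":50}
    - {"linear":[-4,40,0],"rotation":[0,0,0],"gripper":50}
    - {"linear":[-4,38,0],"rotation":[0,0,0],"gripper":50}
    - {"linear":[-3,30,0],"rotation":[0,0,0],"gripper":50}
    - {"linear":[0,12,0],"rotation":[0,0,0],"gripper":50}

```text
time_s: 29.32
ee_pos: [0.6602, 0.3157, 0.1957]
orientation: [3.14, -0.001, 1.702]
ft_force: [-0.4, -0.3, -1.2]
grip_width: 0.0598
```

carry_out:
  steps:
    - {"linear":[0,0,0],"rotation":[0,0,0],"gripper":50}
    - {"linear":[0,0,0],"rotation":[0,0,0],"gripper":50}

```text
time_s: 29.48
ee_pos: [0.6629, 0.3138, 0.1953]
orientation: [3.14, 0.001, 1.699]
ft_force: [-0.2, -0.2, -1.2]
grip_width: 0.0593
```

```bash
python3 -c "
from h import *
st(); im,c,T=wshot('pics/w16.png');st()
X=proj(c,[[.5796,.3088,.008]])[0]; print(X)
k,ce=blob(im,'cork',X,3); print(ce,circ(c,k,.008),k.min(0),k.max(0))
"
```

```text
29.48 [662.9 313.8 195.3] [1.7989e+02 5.0000e-02 9.7360e+01] [-0.2 -0.2 -1.2] 59.3
29.53 [662.4 313.8 195.3] [1.7989e+02 5.0000e-02 9.7370e+01] [-0.3  0.3 -0.9] 59.6
[326.98242662 106.11416572]
[326.78460778 104.96209624] (array([580.4, 308.6]), array([98.1, 98.3])) [284  60] [369 150]
```

View pics/w16.png

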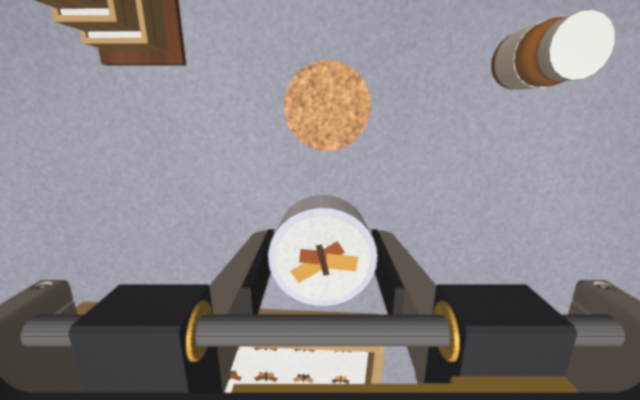

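```bash
python3 -c "
from h import *
plan([.581,.3088,.08],97.2,5)
"
```

```text
dist 141.0 rot [0.1 0.1 0.2] per row 28.3
[1.1, -16.3, 23.0] [0.02, 0.01, 0.03]
[1.1, -16.3, 23.0] [0.02, 0.01, 0.03]
[1.1, -16.3, 23.1] [0.02, 0.01, 0.03]
[1.1, -16.3, 23.1] [0.02, 0.01, 0.03]
[1.1, -16.3, 23.1] [0.02, 0.01, 0.03]
```

carry_out:
  steps:
    - {"linear":[1,-12,10],"rotation":[0,0,0],"gripper":50}
    - {"linear":[1,-20,22],"rotation":[0,0,0],"gripper":50}
    - {"linear":[1,-20,25],"rotation":[0,0,0],"gripper":50}
    - {"linear":[1,-16,25],"rotation":[0,0,0],"gripper":50}
    - {"linear":[0,-6,15],"rotation":[0,0,0],"gripper":50}
    - {"linear":[0,0,3],"rotation":[0,0,0],"gripper":50}
    - {"linear":[0,0,0],"rotation":[0,0,0],"gripper":50}
    - {"linear":[0,0,0],"rotation":[0,0,0],"gripper":50}

```text
time_s: 30.2
ee_pos: [0.5759, 0.3113, 0.097]
orientation: [3.141, -0.004, 1.707]
ft_force: [0.8, -0.4, -1.1]
grip_width: 0.0596
```

```bash
python3 -c "
from h import *
st();plan([.5812,.3088,.04],97.2,1)
"
```

```text
30.2 [575.9 311.3  97. ] [179.96  -0.22  97.81] [ 0.8 -0.4 -1.1] 59.6
dist 57.0 rot [ 0.  -0.2  0.6] per row 57.3
[-3.4, 4.9, 57.0] [0.04, -0.22, 0.61]
```

carry_out:
  steps:
    - {"linear":[-1,1.5,10],"rotation":[0,-0.1,0.3],"gripper":50}
    - {"linear":[-1,1,18],"rotation":[0,-0.1,0.2],"gripper":50}
    - {"linear":[0,0,18],"rotation":[0,0,0],"gripper":50}
    - {"linear":[0,0,8],"rotation":[0,0,0],"gripper":50}
    - {"linear":[0,0,0],"rotation":[0,0,0],"gripper":50}
    - {"linear":[0,0,0],"rotation":[0,0,0],"gripper":50}

```text
time_s: 30.7
ee_pos: [0.5861, 0.3121, 0.0469]
orientation: [3.128, -0.005, 1.696]
ft_force: [0.3, 0.7, -0.2]
grip_width: 0.0594
```

```bash
python3 -c "
from h import *
st();plan([.5812,.3088,.0195],97.2,1)
"
```

```text
30.7 [586.1 312.1  46.9] [179.2   -0.29  97.19] [ 0.3  0.7 -0.2] 59.4
dist 28.0 rot [ 0.8 -0.3 -0. ] per row 28.1
[-2.8, -5.6, 27.3] [0.8, -0.29, -0.02]
```

carry_out:
  steps:
    - {"linear":[-1.5,-3,7],"rotation":[0.4,-0.1,0],"gripper":50}
    - {"linear":[-1,-3,9],"rotation":[0.3,-0.1,0],"gripper":50}
    - {"linear":[0,-1,6],"rotation":[0,0,0],"gripper":50}
    - {"linear":[0,0,0],"rotation":[0,0,0],"gripper":50}
    - {"linear":[0,0,0],"rotation":[0,0,0],"gripper":50}

```text
time_s: 31.12
ee_pos: [0.5812, 0.309, 0.0254]
orientation: [3.137, -0.003, 1.695]
ft_force: [0.9, 0.2, -0.5]
grip_width: 0.0597
```

```bash
python3 -c "
from h import *
st();plan([.5812,.3088,.0175],97.2,1)
"
```

```text
31.12 [581.2 309.   25.4] [ 1.7974e+02 -1.6000e-01  9.7140e+01] [ 0.9  0.2 -0.5] 59.7
dist 8.0 rot [ 0.3 -0.2 -0.1] per row 7.9
[-0.2, -0.0, 7.9] [0.26, -0.16, -0.06]
```

carry_out:
  steps:
    - {"linear":[-0.1,0,3],"rotation":[0.2,-0.1,0],"gripper":50}
    - {"linear":[0,0,2.5],"rotation":[0,0,0],"gripper":50}
    - {"linear":[0,0,1],"rotation":[0,0,0],"gripper":50}
    - {"linear":[0,0,0],"rotation":[0,0,0],"gripper":50}

```text
time_s: 31.45
ee_pos: [0.5815, 0.3093, 0.0188]
orientation: [3.14, -0.001, 1.696]
ft_force: [0.3, 0.2, -0.7]
grip_width: 0.0599
```

```bash
python3 -c "
from h import *
st();plan([.5812,.3088,.0159],97.2,1)
"
```

```text
31.45 [581.5 309.3  18.8] [ 1.7991e+02 -7.0000e-02  9.7160e+01] [ 0.3  0.2 -0.7] 59.9
dist 3.0 rot [ 0.1 -0.1 -0. ] per row 3.0
[-0.5, -0.4, 2.9] [0.09, -0.07, -0.04]
```

carry_out:
  steps:
    - {"linear":[-0.4,-0.3,1.3],"rotation":[0,0,0],"gripper":50}
    - {"linear":[0,0,1],"rotation":[0,0,0],"gripper":50}
    - {"linear":[0,0,0.6],"rotation":[0,0,0],"gripper":50}
    - {"linear":[0,0,0.4],"rotation":[0,0,0],"gripper":50}

```text
time_s: 31.78
ee_pos: [0.5815, 0.3091, 0.0156]
orientation: [3.139, -0.002, 1.696]
ft_force: [-0.4, -0.2, -1.1]
grip_width: 0.06
```

```bash
python3 -c "
from h import *
st();plan([.5812,.3088,.0159],97.2,1)
"
```

```text
31.78 [581.5 309.1  15.6] [ 1.7987e+02 -9.0000e-02  9.7160e+01] [-0.4 -0.2 -1.1] 60.0
dist 1.0 rot [ 0.1 -0.1 -0. ] per row 0.5
[-0.2, -0.4, -0.3] [0.13, -0.09, -0.04]
```

carry_out:
  steps:
    - {"linear":[-0.2,-0.3,0.4],"rotation":[0,0,0],"gripper":50}
    - {"linear":[0,0,0.4],"rotation":[0,0,0],"gripper":50}

```text
time_s: 31.95
ee_pos: [0.5816, 0.309, 0.0154]
orientation: [3.139, -0.002, 1.696]
ft_force: [-1.9, -1.0, 3.8]
grip_width: 0.0596
```

```bash
python3 -c "
from h import *
st()
"
```

```text
31.95 [581.6 309.   15.4] [ 1.7983e+02 -1.2000e-01  9.7160e+01] [-1.9 -1.   3.8] 59.6
```

carry_out:
  steps:
    - {"linear":[0,0,0],"rotation":[0,0,0],"gripper":60}
    - {"linear":[0,0,0],"rotation":[0,0,0],"gripper":64}
    - {"linear":[0,0,0],"rotation":[0,0,0],"gripper":70}
    - {"linear":[0,0,0],"rotation":[0,0,0],"gripper":78}
    - {"linear":[0,0,-10],"rotation":[0,0,0],"gripper":82}
    - {"linear":[0,0,-25],"rotation":[0,0,0],"gripper":86}
    - {"linear":[0,0,-35],"rotation":[0,0,0],"gripper":91.9}
    - {"linear":[0,-10,-35],"rotation":[0,0,0],"gripper":91.9}
    - {"linear":[0,-15,-35],"rotation":[0,0,0],"gripper":91.9}
    - {"linear":[0,-5,-15],"rotation":[0,0,0],"gripper":91.9}
    - {"linear":[0,0,0],"rotation":[0,0,0],"gripper":91.9}
    - {"linear":[0,0,0],"rotation":[0,0,0],"gripper":91.9}

```text
time_s: 32.95
ee_pos: [0.5508, 0.304, 0.18]
orientation: [3.138, -0.002, 1.694]
ft_force: [0.0, -0.4, -0.8]
grip_width: 0.0918
```

```bash
python3 -c "
from h import *
st(); im,c,T=wshot('pics/w17.png');st()
X=proj(c,[[.5802,.3087,.038]])[0]; print(X)
k,ce=blob(im,'tin',X,5); print(ce,circ(c,k,.038),k.min(0),k.max(0))
k,ce=blob(im,'cork',X,3); print(ce,circ(c,k,.008),k.min(0),k.max(0))
plan([.46,-.113,.2],97,11)
"
```

```text
32.95 [550.8 304.  180. ] [ 1.7982e+02 -1.3000e-01  9.7070e+01] [ 0.  -0.4 -0.8] 91.8
33.0 [550.9 304.  179.7] [ 1.7983e+02 -1.2000e-01  9.7070e+01] [0.5 0.5 0.8] 91.7
[322.47340829 212.31631537]
[322.87323147 211.65930956] (array([580.5, 309.3]), array([59.1, 59.5])) [297 187] [350 237]
[323.39939024 213.50914634] (array([594. , 311.7]), array([25.6, 40.6])) [308 205] [340 223]
dist 427.0 rot [ 0.2 -0.1  0.1] per row 38.8
[-36.6, -12.9, -2.0] [0.02, -0.01, 0.01]
[-36.6, -12.9, -1.9] [0.02, -0.01, 0.01]
[-36.6, -12.9, -1.9] [0.02, -0.01, 0.01]
[-36.6, -12.8, -1.9] [0.02, -0.01, 0.01]
[-36.6, -12.8, -1.9] [0.02, -0.01, 0.01]
[-36.6, -12.8, -1.9] [0.02, -0.01, 0.01]
[-36.6, -12.8, -1.9] [0.02, -0.01, 0.01]
[-36.6, -12.8, -1.9] [0.02, -0.01, 0.01]
[-36.6, -12.8, -1.9] [0.02, -0.01, 0.01]
[-36.6, -12.8, -1.9] [0.02, -0.01, 0.01]
[-36.6, -12.8, -1.9] [0.02, -0.01, 0.01]
```

View pics/w17.png

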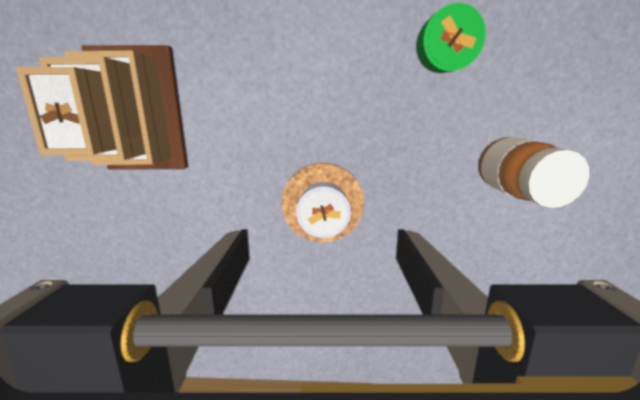

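carry_out:
  steps:
    - {"linear":[-30,-10,-6],"rotation":[0,0,0],"gripper":91.9}
    - {"linear":[-37,-13,-6],"rotation":[0,0,0],"gripper":91.9}
    - {"linear":[-37,-13,-4],"rotation":[0,0,0],"gripper":91.9}
    - {"linear":[-37,-13,-2],"rotation":[0,0,0],"gripper":91.9}
    - {"linear":[-37,-13,0],"rotation":[0,0,0],"gripper":91.9}
    - {"linear":[-37,-13,0],"rotation":[0,0,0],"gripper":91.9}
    - {"linear":[-37,-13,0],"rotation":[0,0,0],"gripper":91.9}
    - {"linear":[-37,-13,0],"rotation":[0,0,0],"gripper":91.9}
    - {"linear":[-37,-13,0],"rotation":[0,0,0],"gripper":91.9}
    - {"linear":[-37,-13,1],"rotation":[0,0,0],"gripper":91.9}
    - {"linear":[-30,-10,1],"rotation":[0,0,0],"gripper":91.9}
    - {"linear":[-10,-4,0],"rotation":[0,0,0],"gripper":91.9}

```text
time_s: 34.0
ee_pos: [0.452, -0.1294, 0.1793]
orientation: [-3.119, 0.005, 1.702]
ft_force: [-0.1, 0.3, 0.0]
grip_width: 0.092
```

carry_out:
  steps:
    - {"linear":[0,0,0],"rotation":[0,0,0],"gripper":80}
    - {"linear":[0,0,0],"rotation":[0,0,0],"gripper":75}

```text
time_s: 34.17
ee_pos: [0.4497, -0.1334, 0.1771]
orientation: [-3.114, 0.006, 1.694]
ft_force: [-0.1, -0.1, -0.4]
grip_width: 0.0804
```

```bash
python3 -c "
from h import *
st(); im,c,T=wshot('pics/w18.png');st()
X=proj(c,[[.463,-.113,.026]])[0]; print(X)
k,ce=blob(im,'tin',X,5); print(ce,circ(c,k,.026),k.min(0),k.max(0))
plan([.463,-.113,.09],97,5)
"
```

```text
34.17 [ 449.7 -133.4  177.1] [-178.42    0.35   97.06] [-0.1 -0.1 -0.4] 80.4
34.22 [ 449.8 -133.   177. ] [-178.41    0.35   97.12] [ 0.2 -0.3  0.7] 76.9
[339.18521728 201.88985027]
[339.3574514  202.58315335] (array([ 464.2, -112.5]), array([41.5, 42.3])) [321 185] [358 220]
dist 90.0 rot [-1.6  0.4  0.1] per row 18.1
[3.7, 3.6, 17.3] [-0.32, 0.07, 0.02]
[3.7, 3.5, 17.3] [-0.32, 0.07, 0.02]
[3.7, 3.4, 17.3] [-0.32, 0.07, 0.02]
[3.7, 3.3, 17.4] [-0.32, 0.07, 0.02]
[3.7, 3.2, 17.4] [-0.32, 0.07, 0.02]
```

View pics/w18.png

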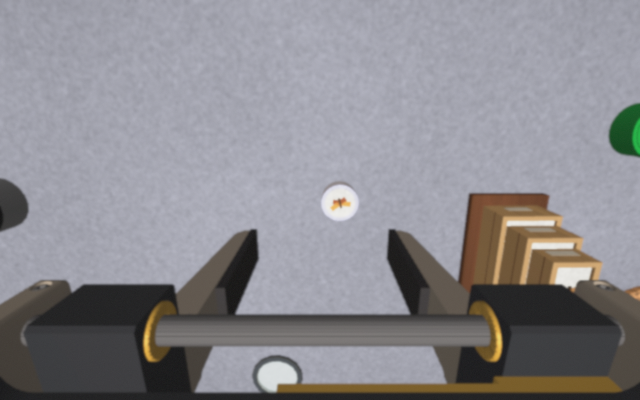

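carry_out:
  steps:
    - {"linear":[5,4,12],"rotation":[-0.5,0.1,0],"gripper":72}
    - {"linear":[7,5,20],"rotation":[-0.5,0.1,0],"gripper":70}
    - {"linear":[5,4,22],"rotation":[-0.4,0.1,0],"gripper":70}
    - {"linear":[2,1,20],"rotation":[-0.1,0,0],"gripper":70}
    - {"linear":[0,0,8],"rotation":[0,0,0],"gripper":70}
    - {"linear":[0,0,0],"rotation":[0,0,0],"gripper":70}
    - {"linear":[0,0,0],"rotation":[0,0,0],"gripper":70}

```text
time_s: 34.8
ee_pos: [0.464, -0.1015, 0.0894]
orientation: [-3.139, -0.002, 1.711]
ft_force: [0.2, -0.7, -0.1]
grip_width: 0.0697
```

```bash
python3 -c "
from h import *
st(); im,c,T=wshot('pics/w19.png');st()
X=proj(c,[[.464,-.1125,.026]])[0]; print(X)
k,ce=blob(im,'tin',X,5); print(ce,circ(c,k,.026),k.min(0),k.max(0))
plan([.4642,-.1125,.04],97,1)
"
```

```text
34.8 [ 464.  -101.5   89.4] [-1.7986e+02 -1.0000e-01  9.8050e+01] [ 0.2 -0.7 -0.1] 69.7
34.85 [ 464.2 -101.5   89.7] [-1.799e+02 -1.000e-01  9.806e+01] [-0.2  0.1  0.6] 70.2
[308.2516603  208.89008691]
[308.13012048 208.20060241] (array([ 464.1, -112.4]), array([41.5, 42.3])) [283 185] [334 232]
dist 51.0 rot [-0.1 -0.1  1.1] per row 50.9
[-11.0, -1.5, 49.6] [-0.1, -0.1, 1.06]
```

carry_out:
  steps:
    - {"linear":[-4,-1,8],"rotation":[0,0,0.4],"gripper":70}
    - {"linear":[-4,-1,14],"rotation":[0,0,0.4],"gripper":70}
    - {"linear":[-1.5,-1,14],"rotation":[0,0,0.2],"gripper":70}
    - {"linear":[0,0,5],"rotation":[0,0,0],"gripper":70}
    - {"linear":[0,0,0],"rotation":[0,0,0],"gripper":70}
    - {"linear":[0,0,0],"rotation":[0,0,0],"gripper":70}

```text
time_s: 35.35
ee_pos: [0.467, -0.113, 0.0509]
orientation: [3.133, 0.0, 1.692]
ft_force: [-0.2, 0.4, 0.3]
grip_width: 0.0703
```

```bash
python3 -c "
from h import *
st()
plan([.4641,-.1124,.0055],97,1)
"
```

```text
35.35 [ 467.  -113.    50.9] [1.7952e+02 1.0000e-02 9.6960e+01] [-0.2  0.4  0.3] 70.3
dist 45.0 rot [ 0.5  0.  -0. ] per row 45.5
[0.9, -3.2, 45.3] [0.48, 0.01, -0.04]
```

carry_out:
  steps:
    - {"linear":[0.4,-2,9],"rotation":[0.3,0,0],"gripper":70}
    - {"linear":[0.4,-2,14],"rotation":[0.2,0,0],"gripper":70}
    - {"linear":[0,-1,13],"rotation":[0,0,0],"gripper":70}
    - {"linear":[0,0,4],"rotation":[0,0,0],"gripper":66}
    - {"linear":[0,0,0],"rotation":[0,0,0],"gripper":64}
    - {"linear":[0,0,0],"rotation":[0,0,0],"gripper":62}

```text
time_s: 35.85
ee_pos: [0.4648, -0.113, 0.0114]
orientation: [3.136, 0.001, 1.693]
ft_force: [0.8, -0.7, 0.5]
grip_width: 0.0621
```

```bash
python3 -c "
from h import *
st()
plan([.4641,-.1124,.0055],97,1)
"
```

```text
35.85 [ 464.8 -113.    11.4] [1.7968e+02 7.0000e-02 9.6990e+01] [ 0.8 -0.7  0.5] 62.1
dist 6.0 rot [ 0.3  0.1 -0. ] per row 6.0
[0.7, -0.7, 5.9] [0.32, 0.07, -0.01]
```

carry_out:
  squeeze: 12
  steps:
    - {"linear":[0.5,-0.6,3.5],"rotation":[0.2,0,0],"gripper":60}
    - {"linear":[0,0,1.5],"rotation":[0,0,0],"gripper":56}
    - {"linear":[0,0,0.5],"rotation":[0,0,0],"gripper":50}
    - {"linear":[0,0,0],"rotation":[0,0,0],"gripper":44}
    - {"linear":[0,0,0],"rotation":[0,0,0],"gripper":36}
    - {"linear":[0,0,0],"rotation":[0,0,0],"gripper":34}
    - {"linear":[0,0,0],"rotation":[0,0,0],"gripper":34}

```text
time_s: 36.43
ee_pos: [0.466, -0.1126, 0.0075]
orientation: [3.136, 0.002, 1.693]
ft_force: [0.5, -0.1, -0.1]
grip_width: 0.0416
```

```bash
python3 -c "
from h import *
st()
plan([.4641,-.1124,.0055],97,1)
im,c,T=wshot('pics/w20.png')
k,ce=blob(im,'tin',proj(c,[[.4641,-.1124,.026]])[0],5); r=circ(c,k,.026); print(ce,r)
d=np.r_[r[0],26]-T[:3,3]*1000; print(T[:3,:3].T@d)
"
```

```text
36.43 [ 466.  -112.6    7.5] [1.7968e+02 1.1000e-01 9.7010e+01] [ 0.5 -0.1 -0.1] 41.6
dist 3.0 rot [0.3 0.1 0. ] per row 2.7
[0.4, -1.8, 2.0] [0.32, 0.11, 0.01]
[322.16322759 253.54142285] (array([ 464.1, -112.2]), array([41.1, 41.7]))
[  0.55218972  -1.69329588 -18.50084595]
```

carry_out:
  steps:
    - {"linear":[0,0,-8],"rotation":[0,0,0],"gripper":34}
    - {"linear":[0,0,-20],"rotation":[0,0,0],"gripper":34}
    - {"linear":[0,0,-35],"rotation":[0,0,0],"gripper":34}
    - {"linear":[0,0,-40],"rotation":[0,0,0],"gripper":34}
    - {"linear":[0,0,-40],"rotation":[0,0,0],"gripper":34}
    - {"linear":[0,0,-35],"rotation":[0,0,0],"gripper":34}
    - {"linear":[0,0,-15],"rotation":[0,0,0],"gripper":34}
    - {"linear":[0,0,0],"rotation":[0,0,0],"gripper":34}

```text
time_s: 37.15
ee_pos: [0.4622, -0.1135, 0.2107]
orientation: [-3.141, 0.001, 1.689]
ft_force: [-0.1, 0.2, -1.5]
grip_width: 0.0419
```

```bash
python3 -c "
from h import *
st()
plan([.5822,.3091,.18],97,11)
"
```

```text
37.15 [ 462.2 -113.5  210.7] [-1.7999e+02  4.0000e-02  9.6800e+01] [-0.1  0.2 -1.5] 41.9
dist 440.0 rot [-0.   0.  -0.2] per row 40.0
[36.9, 15.4, 2.8] [-0.0, 0.0, -0.02]
[36.9, 15.4, 2.8] [-0.0, 0.0, -0.02]
[36.8, 15.4, 2.8] [-0.0, 0.0, -0.02]
[36.8, 15.4, 2.8] [-0.0, 0.0, -0.02]
[36.8, 15.4, 2.8] [-0.0, 0.0, -0.02]
[36.8, 15.4, 2.8] [-0.0, 0.0, -0.02]
[36.8, 15.5, 2.8] [-0.0, 0.0, -0.02]
[36.8, 15.5, 2.8] [-0.0, 0.0, -0.02]
[36.8, 15.5, 2.8] [-0.0, 0.0, -0.02]
[36.8, 15.5, 2.8] [-0.0, 0.0, -0.02]
[36.8, 15.5, 2.8] [-0.0, 0.0, -0.02]
```

carry_out:
  steps:
    - {"linear":[25,10,0],"rotation":[0,0,0],"gripper":34}
    - {"linear":[37,15,0],"rotation":[0,0,0],"gripper":34}
    - {"linear":[37,15,0],"rotation":[0,0,0],"gripper":34}
    - {"linear":[37,15,0],"rotation":[0,0,0],"gripper":34}
    - {"linear":[37,15,0],"rotation":[0,0,0],"gripper":34}
    - {"linear":[37,15,0],"rotation":[0,0,0],"gripper":34}
    - {"linear":[37,15,0],"rotation":[0,0,0],"gripper":34}
    - {"linear":[37,15,0],"rotation":[0,0,0],"gripper":34}
    - {"linear":[37,15,0],"rotation":[0,0,0],"gripper":34}
    - {"linear":[37,15,0],"rotation":[0,0,0],"gripper":34}
    - {"linear":[28,12,0],"rotation":[0,0,0],"gripper":34}
    - {"linear":[8,3,0],"rotation":[0,0,0],"gripper":34}

```text
time_s: 38.15
ee_pos: [0.5746, 0.308, 0.1993]
orientation: [-3.131, 0.002, 1.675]
ft_force: [-1.0, 0.8, -1.5]
grip_width: 0.0417
```

carry_out:
  steps:
    - {"linear":[0,0,0],"rotation":[0,0,0],"gripper":34}
    - {"linear":[0,0,0],"rotation":[0,0,0],"gripper":34}

```text
time_s: 38.32
ee_pos: [0.5727, 0.3099, 0.1954]
orientation: [-3.126, 0.005, 1.679]
ft_force: [-0.0, 0.1, -0.5]
grip_width: 0.0412
```

```bash
python3 -c "
from h import *
st()
plan([.5822,.3091,.1],97,5)
"
```

```text
38.32 [572.7 309.9 195.4] [-179.1     0.28   96.22] [-0.   0.1 -0.5] 41.2
dist 96.0 rot [-0.9  0.3 -0.8] per row 19.2
[-0.3, 2.2, 19.0] [-0.18, 0.06, -0.16]
[-0.3, 2.1, 19.1] [-0.18, 0.06, -0.16]
[-0.3, 2.0, 19.1] [-0.18, 0.06, -0.16]
[-0.3, 2.0, 19.1] [-0.18, 0.06, -0.16]
[-0.4, 1.9, 19.1] [-0.18, 0.06, -0.16]
```

carry_out:
  steps:
    - {"linear":[0,2,10],"rotation":[-0.2,0.1,-0.2],"gripper":34}
    - {"linear":[0,2,20],"rotation":[-0.2,0.1,-0.2],"gripper":34}
    - {"linear":[0,2,25],"rotation":[-0.2,0.1,-0.2],"gripper":34}
    - {"linear":[0,0,25],"rotation":[-0.2,0,-0.2],"gripper":34}
    - {"linear":[0,0,15],"rotation":[0,0,0],"gripper":34}
    - {"linear":[0,0,3],"rotation":[0,0,0],"gripper":34}
    - {"linear":[0,0,0],"rotation":[0,0,0],"gripper":34}
    - {"linear":[0,0,0],"rotation":[0,0,0],"gripper":34}

```text
time_s: 38.98
ee_pos: [0.5785, 0.2916, 0.0912]
orientation: [-3.139, 0.006, 1.675]
ft_force: [1.0, 0.2, -1.1]
grip_width: 0.0418
```

```bash
python3 -c "
from h import *
st()
plan([.5822,.3091,.065],97,1)
"
```

```text
38.98 [578.5 291.6  91.2] [-179.84    0.32   95.99] [ 1.   0.2 -1.1] 41.8
dist 32.0 rot [-0.2  0.3 -1. ] per row 31.7
[17.2, 5.5, 26.1] [-0.16, 0.32, -1.01]
```

carry_out:
  steps:
    - {"linear":[5,2,3],"rotation":[0,0.1,-0.4],"gripper":34}
    - {"linear":[7,2,5],"rotation":[0,0.1,-0.4],"gripper":34}
    - {"linear":[4,1,5],"rotation":[0,0.1,-0.2],"gripper":34}
    - {"linear":[1,0,3],"rotation":[0,0,0],"gripper":34}
    - {"linear":[0,0,0],"rotation":[0,0,0],"gripper":34}
    - {"linear":[0,0,0],"rotation":[0,0,0],"gripper":34}

```text
time_s: 39.48
ee_pos: [0.5847, 0.3115, 0.0781]
orientation: [3.137, -0.004, 1.694]
ft_force: [0.6, 0.3, 0.4]
grip_width: 0.0418
```

```bash
python3 -c "
from h import *
st()
plan([.5822,.3091,.055],97,1)
"
```

```text
39.48 [584.7 311.5  78.1] [179.76  -0.22  97.05] [0.6 0.3 0.4] 41.8
dist 23.0 rot [ 0.2 -0.2  0. ] per row 23.3
[-2.2, -2.9, 23.0] [0.24, -0.22, 0.05]
```

carry_out:
  steps:
    - {"linear":[-1,-1.5,5],"rotation":[0.1,-0.1,0],"gripper":34}
    - {"linear":[-1,-1.5,8],"rotation":[0.1,-0.1,0],"gripper":34}
    - {"linear":[0,-0.5,5],"rotation":[0,0,0],"gripper":34}
    - {"linear":[0,0,0],"rotation":[0,0,0],"gripper":34}
    - {"linear":[0,0,0],"rotation":[0,0,0],"gripper":34}

```text
time_s: 39.9
ee_pos: [0.5808, 0.3089, 0.0581]
orientation: [3.142, 0.0, 1.694]
ft_force: [-0.1, -0.7, -0.2]
grip_width: 0.0415
```

```bash
python3 -c "
from h import *
st()
plan([.5822,.3091,.049],97,1)
"
```

```text
39.9 [580.8 308.9  58.1] [1.800e+02 2.000e-02 9.708e+01] [-0.1 -0.7 -0.2] 41.5
dist 9.0 rot [0.  0.  0.1] per row 9.2
[0.0, 1.4, 9.1] [0.0, 0.02, 0.08]
```

carry_out:
  steps:
    - {"linear":[0,0.8,3.5],"rotation":[0,0,0],"gripper":34}
    - {"linear":[0,0.4,3],"rotation":[0,0,0],"gripper":34}
    - {"linear":[0,0,1],"rotation":[0,0,0],"gripper":34}
    - {"linear":[0,0,0],"rotation":[0,0,0],"gripper":34}

```text
time_s: 40.23
ee_pos: [0.5823, 0.3088, 0.0497]
orientation: [3.141, 0.001, 1.694]
ft_force: [0.6, -0.7, -1.7]
grip_width: 0.0415
```

```bash
python3 -c "
from h import *
st()
plan([.5822,.3091,.0455],97,1)
"
```

```text
40.23 [582.3 308.8  49.7] [1.7999e+02 3.0000e-02 9.7060e+01] [ 0.6 -0.7 -1.7] 41.5
dist 4.0 rot [0.  0.  0.1] per row 4.2
[0.3, -0.1, 4.2] [0.01, 0.03, 0.06]
```

carry_out:
  steps:
    - {"linear":[0.2,-0.1,1.5],"rotation":[0,0,0],"gripper":34}
    - {"linear":[0,0,1.2],"rotation":[0,0,0],"gripper":34}
    - {"linear":[0,0,0.8],"rotation":[0,0,0],"gripper":34}
    - {"linear":[0,0,0.4],"rotation":[0,0,0],"gripper":34}

```text
time_s: 40.57
ee_pos: [0.5825, 0.3091, 0.0458]
orientation: [3.141, 0.0, 1.694]
ft_force: [0.4, -0.1, -1.2]
grip_width: 0.0415
```

```bash
python3 -c "
from h import *
st()
plan([.5822,.3091,.0455],97,1)
"
```

```text
40.57 [582.5 309.1  45.8] [1.7996e+02 1.0000e-02 9.7050e+01] [ 0.4 -0.1 -1.2] 41.5
dist 0.0 rot [0. 0. 0.] per row 0.4
[0.0, -0.3, 0.3] [0.04, 0.01, 0.05]
```

carry_out:
  steps:
    - {"linear":[0,-0.3,0.4],"rotation":[0,0,0],"gripper":34}
    - {"linear":[0,0,0.4],"rotation":[0,0,0],"gripper":34}
    - {"linear":[0,0,0.3],"rotation":[0,0,0],"gripper":34}

```text
time_s: 40.82
ee_pos: [0.5822, 0.3091, 0.0453]
orientation: [3.141, 0.0, 1.694]
ft_force: [-0.5, -0.5, 1.7]
grip_width: 0.0416
```

```bash
python3 -c "
from h import *
st()
"
```

```text
40.82 [582.2 309.1  45.3] [179.96   0.    97.05] [-0.5 -0.5  1.7] 41.6
```

carry_out:
  steps:
    - {"linear":[0,0,0.4],"rotation":[0,0,0],"gripper":34}
    - {"linear":[0,0,0],"rotation":[0,0,0],"gripper":34}

```text
time_s: 40.98
ee_pos: [0.5823, 0.3091, 0.0454]
orientation: [3.141, -0.0, 1.694]
ft_force: [0.2, 0.0, -0.6]
grip_width: 0.0419
```

```bash
python3 -c "
from h import *
st()
"
```

```text
40.98 [582.3 309.1  45.4] [ 1.7995e+02 -1.0000e-02  9.7050e+01] [ 0.2  0.  -0.6] 41.9
```

carry_out:
  steps:
    - {"linear":[0,0,0.5],"rotation":[0,0,0],"gripper":34}
    - {"linear":[0,0,0.5],"rotation":[0,0,0],"gripper":34}

```text
time_s: 41.15
ee_pos: [0.5824, 0.3092, 0.0452]
orientation: [3.141, -0.001, 1.694]
ft_force: [-2.2, -1.0, 6.6]
grip_width: 0.0415
```

```bash
python3 -c "
from h import *
st()
"
```

```text
41.15 [582.4 309.2  45.2] [ 1.7994e+02 -3.0000e-02  9.7050e+01] [-2.2 -1.   6.6] 41.5
```

Contact confirmed (6.6 N up). Release, retreat, look.

carry_out:
  steps:
    - {"linear":[0,0,0],"rotation":[0,0,0],"gripper":42}
    - {"linear":[0,0,0],"rotation":[0,0,0],"gripper":46}
    - {"linear":[0,0,0],"rotation":[0,0,0],"gripper":52}
    - {"linear":[0,0,0],"rotation":[0,0,0],"gripper":60}
    - {"linear":[0,0,-10],"rotation":[0,0,0],"gripper":66}
    - {"linear":[0,0,-25],"rotation":[0,0,0],"gripper":80}
    - {"linear":[0,0,-35],"rotation":[0,0,0],"gripper":91.9}
    - {"linear":[0,-10,-35],"rotation":[0,0,0],"gripper":91.9}
    - {"linear":[0,-15,-30],"rotation":[0,0,0],"gripper":91.9}
    - {"linear":[0,-5,-10],"rotation":[0,0,0],"gripper":91.9}
    - {"linear":[0,0,0],"rotation":[0,0,0],"gripper":91.9}
    - {"linear":[0,0,0],"rotation":[0,0,0],"gripper":91.9}

```text
time_s: 42.15
ee_pos: [0.5518, 0.3048, 0.1969]
orientation: [3.141, 0.0, 1.693]
ft_force: [0.4, -0.4, -0.6]
grip_width: 0.0921
```

```bash
python3 -c "
from h import *
st(); im,c,T=wshot('pics/w21.png');st()
X=proj(c,[[.5802,.3087,.064]])[0]; print(X)
m=mask(im,'tin'); 
k,ce=blob(im,'tin',X,3); print(ce,circ(c,k,.064),k.min(0),k.max(0))
cv2.imwrite('pics/w21z.png',cv2.resize(im[130:270,240:400],None,fx=4,fy=4))
cv2.imwrite('pics/side21.png',optics.camera('side'))
"
```

```text
42.15 [551.8 304.8 196.9] [1.7996e+02 2.0000e-02 9.6990e+01] [ 0.4 -0.4 -0.6] 92.1
42.2 [551.8 304.7 196.5] [1.800e+02 4.000e-02 9.698e+01] [ 0.6 -0.3  0.2] 92.0
[322.24415979 214.49056445]
[322.76982249 207.27928994] (array([572.5, 308.5]), array([54.4, 56. ])) [298 183] [348 232]
```

View pics/w21z.png

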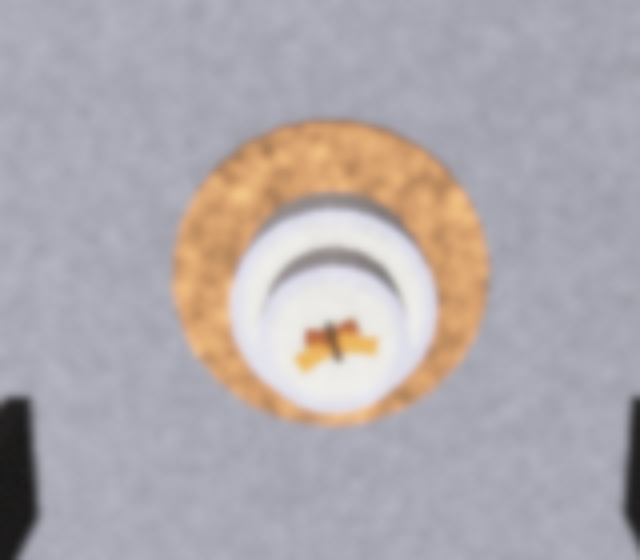

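View pics/side21.png

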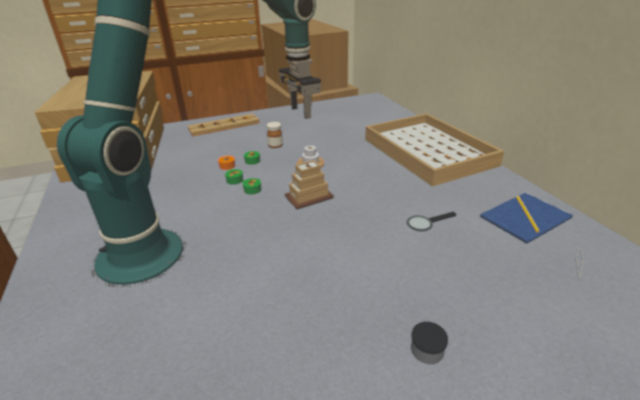

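```bash
python3 -c "
from h import *
im=cv2.imread('pics/w21.png'); c=cam('wrist',pose())
print(cast(c,[[323.5,214.0]],.064)*1000)
h=cv2.cvtColor(im,cv2.COLOR_BGR2HSV)
k,ce=blob(im,'tin',(322,207),3)
P=k[(k[:,1]<214)]; p=cast(c,P,.038)[:,:2]*1000
A=np.c_[2*p,np.ones(len(p))]; s=np.linalg.lstsq(A,(p**2).sum(1),rcond=None)[0]; print('wide',s[:2],(s[2]+s[0]**2+s[1]**2)**.5)
P=k[(k[:,1]>224)]; p=cast(c,P,.064)[:,:2]*1000
A=np.c_[2*p,np.ones(len(p))]; s=np.linalg.lstsq(A,(p**2).sum(1),rcond=None)[0]; print('narrow',s[:2],(s[2]+s[0]**2+s[1]**2)**.5)
k,ce=blob(im,'cork',(322,200),3); P=k[np.r_[True,True]][:0] if 0 else k; print('mat',circ(c,P,.008))
"
```

```text
[[578.41491656 309.2416681   64.        ]]
wide [579.52544492 308.71523108] 29.22719399827728
narrow [577.64369843 308.4651594 ] 21.969209468850487
mat (array([578.9, 307.7]), array([97.4, 98.2]))
```

```bash
python3 -c "
from h import *
im=optics.camera('top'); cv2.imwrite('pics/top22.png',cv2.resize(im[120:290,130:490],None,fx=2.2,fy=2.2,interpolation=cv2.INTER_CUBIC)); st()
"
```

```text
42.3 [551.3 304.1 194.7] [-1.7985e+02  1.4000e-01  9.6950e+01] [-1.   0.5 -0.7] 91.8
```

View pics/top22.png

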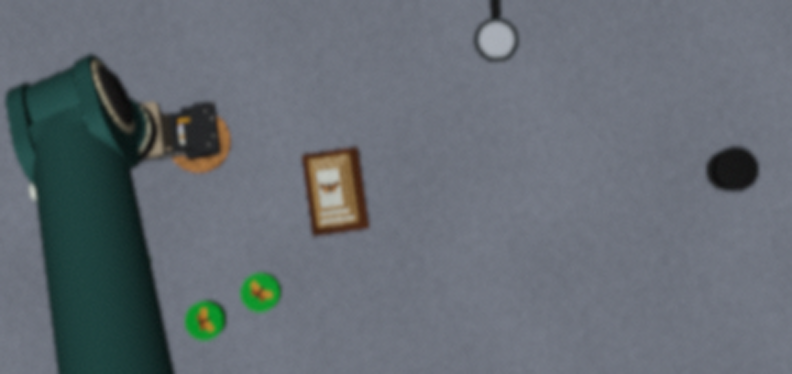

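```bash
python3 -c "
from h import *
K,R,t=cam('top'); print(-R.T@t)
c=(K,R,t)
for z,L,W in ((.012,.13,.09),(.052,.104,.062),(.086,.084,.052),(.114,.064,.042)):
  a=np.radians(7.4); d=np.array([[1,1],[1,-1],[-1,-1],[-1,1]])*[L/2,W/2]
  Rm=np.array([[np.cos(a),-np.sin(a)],[np.sin(a),np.cos(a)]])
  X=np.c_[d@Rm.T+[.4969,.0938],np.full(4,z)]
  print(np.round((proj(c,X)-[130,120])*2.2).tolist())
im=cv2.imread('pics/top22.png'); cv2.imwrite('pics/top22z.png',cv2.resize(im[130:250,280:400],None,fx=5,fy=5))
im=cv2.imread('pics/w12.png'); cv2.imwrite('pics/w12z.png',cv2.resize(im[130:260,260:390],None,fx=4,fy=4))
"
```

```text
[ 0.43653601 -0.00612712  1.32169307]
[[299.0, 153.0], [356.0, 145.0], [368.0, 228.0], [311.0, 236.0]]
[[306.0, 158.0], [347.0, 152.0], [357.0, 220.0], [316.0, 226.0]]
[[308.0, 163.0], [343.0, 157.0], [351.0, 214.0], [316.0, 219.0]]
[[311.0, 167.0], [339.0, 163.0], [346.0, 207.0], [317.0, 211.0]]
```

View pics/top22z.png

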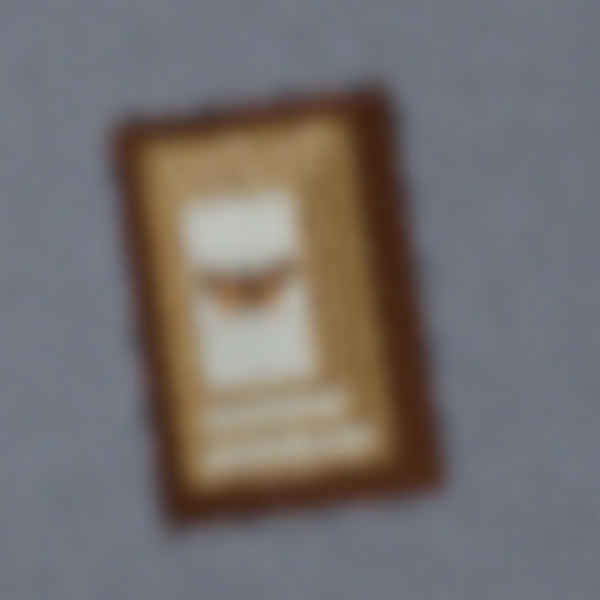

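View pics/w12z.png

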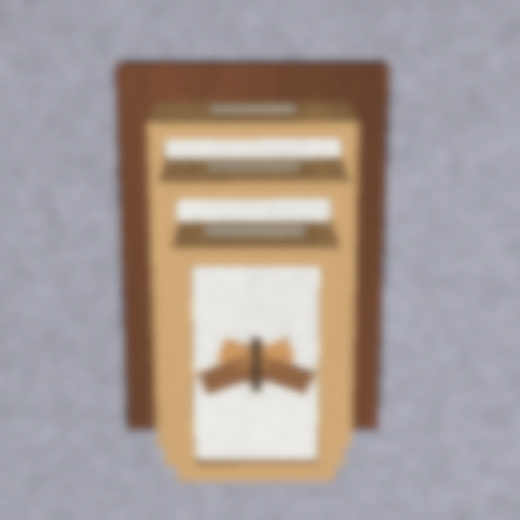

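```bash
python3 -c "
from cell import bot
print(bot.job_done())"
```

```text
the job is handed in; nothing more can be done
None
```

The job is done and handed in at 42.3 s of the 138 s allowed. The three boxes are stacked on the board (large, medium, small) and the two tins on the cork mat (wide, then narrow).

- **Setting down:** I lowered each piece until the wrist force showed contact, between 4 and 10 N, and only then opened the fingers. The force and height readings in hand gave no sign of a piece slipping or dropping.
- **Boxes:** Wrist-camera checks after each release put the large and medium boxes within about 0.5 mm of the board's centre. The small box read about 1 mm off, and part of that looks like a camera offset of about 0.5 mm. All three are within about 0.5° of the board's long side.
- **Tins:** The wide tin is within about 1 mm of the mat's centre, and the narrow tin is within about 1 mm of the wide tin. The narrow tin's check is less certain, because its white rim blends into the white top below it. The first circle fit put it nearly 2 mm off, with a radius about 1 mm too large. Correcting for the known radius brought that to about 0.4 mm.
- **Top camera:** It showed the board and the top box both shifted by about 3 mm compared with my wrist measurements, but by the same amount. I took that as calibration error, so the stack should still be centred.
- **Bystanders:** The jar, lens, pin tub and the green and orange tins look unmoved by eye in the last side picture. I did not measure them again. The arm hid the jar, the orange tin and one green tin in the last top picture.

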